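# Load the warm-air drying stand with washed watch cuffs and clock dials

### The job

Load the drying stand with the parts that have just been washed: drape every cuff-watch case over the steel bar, so that the bar runs through the cuff and the case sits on top, and lay both enamel dials face up on the rack, one in each place, handling the dials by their edges only and never touching their faces. When everything is loaded and hangs or lies still, press the green start button; leave the other things on the bench where they are.

Things in the scene. Friction and masses are not known exactly. Their poses are not given: they have to be found in the camera images.
- bar (a point): middle of the axis of the fixed drying stand's horizontal steel bar: round, 16 mm across, axis 130 mm above the bench, running 182 mm either way along this point's y to two posts whose round tops stand 2 mm above the bar. The point turns with the stand; z up. Free room below the bar: 90 mm.
- place1 (a point): one of two places of the dial rack, on the robot's side of the bar: centre of a dial lying in it, long side along this point's x, on two rails (along y at x -34, +34 mm; tops 2.5 mm below the point). 4 mm of play all round between end lips (rods along y at x -51, +51, tops 4.5 mm above the point) and four pins (at x +-34, y +-35.5, 7.5 mm above it). 30 mm of free room below, between the rails.
- place2 (a point): the other place of the dial rack, just the same, 120 mm from place1 along y
- start_top (a point): centre of the top of the green start button (26 mm across) on the white control box (100 x 90 mm, 75 mm high) at the stand's left end; about 97 mm above the bench; press straight down; it springs back when let go
- start (a joint): travel of the start button in m: 0 up, 0.006 fully down (about 5 N)
- cuff1_mid (a point): washed cuff-watch case, silver head, 85 g: a rigid C-shaped steel cuff open below, 62 mm along x, 24 along y, on two feet 33 mm apart. Point: its centre, 27 mm above the feet; z up. On top an empty square case, x 38 y 42 mm, 17 to 27 mm above the point: grip its +y, -y flanks. Inner crown 13 mm above the point: draped, the bar runs along the cuff's y, 5 mm above the point. Absent in some runs.
- cuff2_mid (a point): washed cuff-watch case, gold head, 85 g: a rigid C-shaped steel cuff open below, 62 mm along x, 24 along y, on two feet 33 mm apart. Point: its centre, 27 mm above the feet; z up. On top an empty square case, x 38 y 42 mm, 17 to 27 mm above the point: grip its +y, -y flanks. Inner crown 13 mm above the point: draped, the bar runs along the cuff's y, 5 mm above the point. Absent in some runs.
- cuff3_mid (a point): washed cuff-watch case, dark grey head, 85 g: a rigid C-shaped steel cuff open below, 62 mm along x, 24 along y, on two feet 33 mm apart. Point: its centre, 27 mm above the feet; z up. On top an empty square case, x 38 y 42 mm, 17 to 27 mm above the point: grip its +y, -y flanks. Inner crown 13 mm above the point: draped, the bar runs along the cuff's y, 5 mm above the point. Absent in some runs.
- cuff4_mid (a point): washed cuff-watch case, rose head, 85 g: a rigid C-shaped steel cuff open below, 62 mm along x, 24 along y, on two feet 33 mm apart. Point: its centre, 27 mm above the feet; z up. On top an empty square case, x 38 y 42 mm, 17 to 27 mm above the point: grip its +y, -y flanks. Inner crown 13 mm above the point: draped, the bar runs along the cuff's y, 5 mm above the point. Absent in some runs.
- dial1_mid (a point): washed enamel clock dial printed in navy, 90 g, rigid plate 88 mm along x, 58 mm along y, rim 5 mm thick; the point is its centre, half-way up the rim (2.5 mm above its underside). The cream face on top (+z), 78 x 48 mm, stands 1 mm above the rim and must not be touched. Lies face up on the bench; take it by its two long edges.
- dial2_mid (a point): washed enamel clock dial printed in dark red, 90 g, rigid plate 88 mm along x, 58 mm along y, rim 5 mm thick; the point is its centre, half-way up the rim (2.5 mm above its underside). The cream face on top (+z), 78 x 48 mm, stands 1 mm above the rim and must not be touched. Lies face up on the bench; take it by its two long edges.
- loupe: black eye loupe, 36 mm across, 30 mm high; origin at its underside; to be left alone
- oil_pot: small green glass oil pot, 32 mm across, 22 mm high; origin at its underside; to be left alone
- driver: screwdriver, 130 mm, blue handle, lying; origin at its underside; to be left alone
- tweezers: steel tweezers, 130 mm, lying; origin at its underside; to be left alone
- movement_holder: aluminium movement holder with a brass movement, 75 x 56 x 18 mm; origin at its underside; to be left alone
- dust_dome: blue dust dome, 92 mm across, 88 mm high; origin at its underside; to be left alone
Not all that is in view belongs to the job. Leave any yellow look-alike of the part that bears dial2_mid alone. Leave any orange look-alike of the part that bears cuff2_mid alone.

How it is judged:
By the outcome, as a careful person would: the job done as asked, in the order asked, and still so for the second after the job is handed in, with the robot touching nothing.
Of cuff1, cuff2, cuff3, cuff4 only 2 to 4 are there at a start; the rules pass over those that are not, and their reading is None.
At some moment in a run one of dial1, dial2 may be knocked a few centimetres aside while the robot is not near it.
Once in a run the grip may slacken for a moment while it holds something.
It also fails if it takes over 210 s, if anything falls off the work surface, if the arm or the gripper's body presses on something with over 40 N, if the wrist force passes 120 N, or if a joint passes its speed limit or range.

### The arm

A 7-joint arm with a two-finger parallel gripper is mounted at the origin on the work surface. World frame = base frame: x ahead of the robot, y to its left, z up, the work surface at z = 0. Lengths are in m, angles in degrees, forces in N, time in s.
With the tool pointing down it reaches from about 0.425 to 0.875 m from the base axis. Payload 4.7 kg.
Tool frame: the origin (TCP) lies midway between the tips of the shut fingers; the grasp point (between the pads) lies 19 mm behind it (env.grip_depth is the distance from the TCP to the grasp point, in m); z points along the fingers, y is the line along which they close (so a half turn about z gives the same grasp; the last joint's range is limited). The gripper opens to 87 mm and grips with 3 to 60 N. Pads are 19 mm wide; open, the fingers measure 117 mm over their backs; the gripper's body (75 mm by 190 mm) begins 51 mm behind the grasp point.
Start: joints at [-71.156, 18.392, -4.016, 83.108, 1.295, 78.541, -3.26], TCP at [0.201, 0.618, 0.223] pointing down, gripper open.
Joint ranges: [-163.93, 163.93], [-17.29, 119.83], [-79.2, 71.16], [3.27, 140.29], [-89.18, 269.18], [5.43, 117.66], [-154.24, 154.24]. Speed limits (degrees/s): [147.25, 147.25, 180, 180, 180, 180, 180].

### API

Orientations are given as [roll, pitch, yaw] about the fixed x, y, z axes, in that order (R = Rz(yaw) Ry(pitch) Rx(roll)).
In Python, from cell import get_obs, optics, env, nets gives the robot as it stands.
- The arm moves only by the shell command python3 -m creep 'ROWS' [FORCE]. ROWS is JSON, a list of rows, each an object of numbers: "wx", "wy", "wz": the turn, a rotation vector about the tool's x, y, z in degrees; "tx", "ty", "tz": the shift along the tool's x, y, z in mm; "gripper": the opening, from -1 (shut) to 1 (fully open). A call has 1 to 5 rows; each row is the pose to reach, as a shift and turn from the pose commanded when the call began, along the tool's axes at that moment; what a row does not reach only later rows make up. A row lasts 1/12 s, in which the tool goes at most 41.7 mm and 7.16 degrees, less where a joint would pass 70% of its speed; a pose out of reach is approached as far as the arm can. A call with a gripper value outside its range is refused whole. The fingers move at their own pace and stop on an object; FORCE is the grip in N (left out, the last holds). Time passes only in rows, so rows that repeat a pose let the fingers close. It gives the time, the measured TCP pose, the force, the opening and the grip force at its end, in the units of the state.
- get_obs(): the state, without advancing time (a new reading comes with each control period).
- optics.read_camera(name): name is "scene" or "side" or "wrist"; returns (picture, depth): 420x560x3 uint8, red, green, blue; 420x560 float32, m along the optical axis (not along the pixel's ray), 0 where there is no reading.
- optics.camera_info(name): a dict with "fovy" (degrees; the focal length in pixels is half the picture's height over the tangent of half this angle, whatever the lens; pixels are square), "cx", "cy" (the principal point, pixels), "k1" (the pictures are not rectified: a ray, as slopes to the right and down, at radius r is drawn at 1 + k1 r^2 times it, then the intrinsics apply), "R" (3x3) and "t" (3): a world point X has camera coordinates R X + t; the wrist camera has in their place "tool_from_camera" (4x4, takes a point from camera to tool coordinates, whose origin is the TCP and whose axes are the flange's). Camera axes: x right, y down, z forward; pixel columns grow to the right and rows downward; lengths in m; the calibration is good to about 2 mm. A picture is of the moment at which its call begins: read the wrist's pose just before it. camera_info takes no time and is no camera call.
- env.sign_off(): hands the job in; it is judged then, once.
Trained networks look in the newest picture that a camera, given by its name, has taken for a name from the list of things; names that differ only in an ending like _2 or _b are one class to them, and where a whole thing is asked for, a point or a joint stands for the part that bears it (a point fixed in the world has none). Each returns a list of dicts, best first, with "confidence" (0 to 1); they miss things now and then, are a little off and sometimes report something else, mostly with a low value. They report only what shows in the picture. A call takes as long as a camera call. They do not tell look-alikes from the thing itself.
- nets.look_for(query, camera): "point" ([x, y, z] in m, in world coordinates, good to about 4 mm: the middle of the surface that is visible of it).
- nets.place_of(query, camera): "point" ([x, y, z] in m, in world coordinates, good to about 4 mm: a listed point, or the origin of a listed thing).
The state is a dict: "time_s": time; "qpos": joint angles; "joint_velocities": joint speeds; "effort": joint torques, N m; "tool_pos": TCP position; "tool_rot": TCP orientation; "force": force on the tool from outside, world axes, zero at the start; "wrist_torque": the same for the moment, N m; "grip_width": finger opening in m; "grasp_force": force on a finger pad.
Only numpy, scipy, OpenCV 4.12 (cv2) and the standard library are available. Lean on these libraries where they do the work, as an engineer would, in place of code of your own. Each camera call takes 0.05 s, during which the arm holds its last target. There are 200 camera calls.

## Working session

There is one attempt and no reset: what is moved stays moved. The work goes in short steps, Python scripts to look and compute and a shell command to move; the robot and the scene stay as the last step left them, time stands still between calls to the robot, and variables do not carry over. Pictures are saved under pics/ and viewed, at most 14 in all, crops included, and the job is handed in when it is done.

```bash
ls; mkdir -p pics; cat > h.py <<'E'
import numpy as np, cv2, json
from cell import get_obs, optics, env, nets
from scipy.spatial.transform import Rotation as Ro
def toolT():
    o=get_obs(); T=np.eye(4); T[:3,:3]=Ro.from_euler('xyz',o['tool_rot'],degrees=True).as_matrix(); T[:3,3]=o['tool_pos']; return T
def cam(name):
    T=toolT(); im,d=optics.read_camera(name); return im,d,T
def cloud(name,d,T):
    """world xyz per pixel"""
    c=optics.camera_info(name); h,w=d.shape; f=h/2/np.tan(np.radians(c['fovy'])/2)
    K=np.array([[f,0,c['cx']],[0,f,c['cy']],[0,0,1.]])
    u,v=np.meshgrid(np.arange(w),np.arange(h))
    p=cv2.undistortPoints(np.stack([u,v],-1).reshape(-1,1,2).astype(float),K,np.array([c['k1'],0,0,0,0.])).reshape(h,w,2)
    P=np.dstack([p,np.ones((h,w))])*d[...,None]
    if 'R' in c: return (P-np.array(c['t']))@np.array(c['R'])
    M=T@np.array(c['tool_from_camera']); return P@M[:3,:3].T+M[:3,3]
def save(im,n): cv2.imwrite('pics/'+n,im[...,::-1])
E
python3 - <<'E'
from h import *
print(get_obs()['time_s'],get_obs()['tool_rot'])
ims=[]
for n in('scene','side'):
    im,d,T=cam(n); save(im,n+'0.png'); np.savez(n+'0.npz',im=im,d=d,P=cloud(n,d,T))
    for q in ['bar','place1','place2','start_top','cuff1_mid','cuff2_mid','cuff3_mid','cuff4_mid','dial1_mid','dial2_mid','loupe','oil_pot','driver','tweezers','movement_holder','dust_dome'] if n=='scene' else ['bar','cuff1_mid','dial1_mid','dial2_mid']:
        print(n,q,[(np.round(r['point'],3).tolist(),round(r['confidence'],2)) for r in nets.place_of(q,n)][:6])
E
```

```text
pics
0.0 [-1.79892817e+02  6.24023621e-03  1.61969681e+02]
scene bar [([0.596, 0.229, 0.131], 0.76)]
scene place1 [([0.488, 0.187, 0.048], 0.97), ([0.531, 0.073, 0.044], 0.57)]
scene place2 [([0.488, 0.187, 0.048], 0.97), ([0.531, 0.073, 0.044], 0.57)]
scene start_top [([0.421, 0.303, 0.094], 0.61)]
scene cuff1_mid [([0.59, -0.377, 0.028], 0.84)]
scene cuff2_mid [([0.45, -0.273, 0.023], 0.62)]
scene cuff3_mid [([0.45, -0.399, 0.028], 0.68), ([0.53, 0.074, 0.044], 0.28)]
scene cuff4_mid []
scene dial1_mid [([0.6, -0.141, 0.0], 0.65)]
scene dial2_mid [([0.59, -0.248, -0.005], 0.77), ([0.345, -0.482, 0.002], 0.55), ([0.532, 0.078, 0.048], 0.35)]
scene loupe [([0.501, -0.072, 0.003], 0.44), ([0.601, -0.144, -0.001], 0.27)]
scene oil_pot [([0.511, -0.466, 0.003], 0.51), ([0.597, 0.229, 0.133], 0.32)]
scene driver [([0.329, -0.266, -0.001], 0.66)]
scene tweezers [([0.69, -0.308, -0.002], 0.58)]
scene movement_holder [([0.334, -0.263, 0.001], 0.66), ([0.736, -0.202, -0.001], 0.21)]
scene dust_dome [([0.737, -0.201, -0.003], 0.69)]
side bar []
side cuff1_mid [([0.594, -0.376, 0.028], 0.76)]
side dial1_mid [([0.598, -0.146, 0.001], 0.83)]
side dial2_mid [([0.591, -0.248, -0.002], 0.77), ([0.344, -0.482, 0.001], 0.6), ([0.679, -0.078, 0.001], 0.47)]
```

View pics/scene0.png

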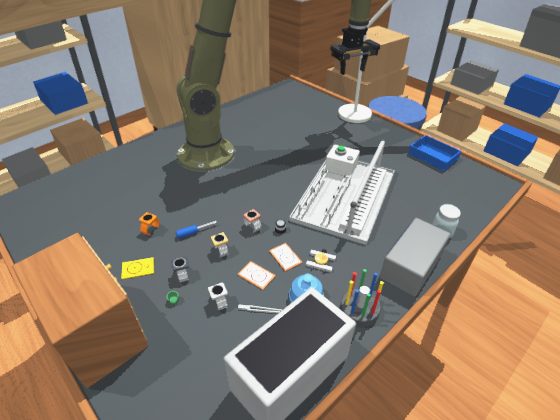

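View pics/side0.png

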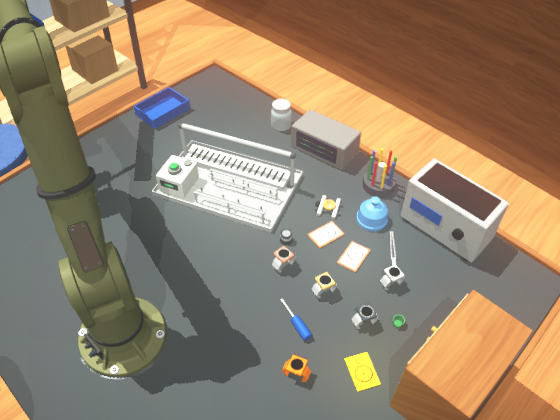

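Scene picture: the four cuffs are silver (218,293), gold (220,242), dark grey (180,267) and rose (252,218). The orange cuff at (150,222) is the look-alike. The dials are at (257,275) and (286,257), and the yellow one at (138,268) is the look-alike. The stand is at (345,190), with the green button at (341,150). Next I'll fit the geometry from depth and make one enlarged crop.

```bash
cat >> h.py <<'E'
def topblob(P,c,zlo,zhi,r=.05):
    m=(np.hypot(P[...,0]-c[0],P[...,1]-c[1])<r)&(P[...,2]>zlo)&(P[...,2]<zhi); return P[m]
def rect(p):
    (c,s,a)=cv2.minAreaRect((p[:,:2]*1000).astype(np.float32)); return np.round(c,1),np.round(s,1),round(a,1)
E
python3 - <<'E'
from h import *
for n in('scene','side'):
    P=np.load(n+'0.npz')['P']
    print(n)
    # bar
    m=(P[...,2]>.124)&(P[...,2]<.145)&(P[...,0]>.4)&(P[...,0]<.85)&(P[...,1]>-.05)&(P[...,1]<.45)
    b=P[m]; c=np.median(b,0); 
    for _ in range(5):
        u=np.linalg.svd(b-b.mean(0),full_matrices=False)[2][0]; r=b-b.mean(0); e=np.linalg.norm(r-np.outer(r@u,u),axis=1); b=b[e<max(.012,np.median(e)*3)]
    u*=np.sign(u[1]); s=(b-b.mean(0))@u; print('bar',len(b),b.mean(0).round(4),u.round(3),s.min().round(3),s.max().round(3),'mid',(b.mean(0)+u*(s.min()+s.max())/2).round(4),'yaw',np.degrees(np.arctan2(-u[0],u[1])).round(1))
    for k,c in dict(silver=(.59,-.377),gold=(.45,-.273),grey=(.45,-.399),rose=(.43,-.15)).items():
        p=topblob(P,c,.043,.062); print(k,len(p),p.mean(0).round(3) if len(p) else '', rect(p) if len(p)>4 else '')
    for k,c in dict(d1=(.6,-.143),d2=(.59,-.248)).items():
        p=topblob(P,c,.003,.012,.06); print(k,len(p),rect(p))
    if n=='scene': print(nets.place_of('cuff4_mid','side')); 
a=np.load('scene0.npz')['im'][195:310,125:335]; b=np.load('side0.npz')['im'][215:395,265:420]
a=cv2.resize(a,None,fx=1.9*1.5,fy=1.9*1.5,interpolation=3); save(a,'c1.png')
E
```

```text
scene
bar 379 [0.6115 0.2013 0.1356] [-0.383  0.924  0.005] -0.167 0.218 mid [0.6018 0.2247 0.1358] yaw 22.5
silver 232 [ 0.596 -0.379  0.054] (array([ 593.9, -377.6]), array([42.5, 39.3]), 72.3)
gold 159 [ 0.455 -0.267  0.053] (array([ 453.6, -266.5]), array([41. , 38.7]), 76.1)
grey 185 [ 0.456 -0.4    0.054] (array([ 451.8, -398.9]), array([39.9, 42.9]), 66.8)
rose 140 [ 0.443 -0.135  0.052] (array([ 441.5, -132.9]), array([42. , 37.9]), 85.1)
d1 413 (array([ 603.4, -141.7]), array([ 95.5, 107.1]), 52.7)
d2 576 (array([ 591.7, -254.5]), array([111.6,  91.7]), 21.3)
[{'point': [0.5053, -0.459, 0.0007], 'confidence': 0.68}, {'point': [0.4356, -0.1306, 0.0281], 'confidence': 0.64}]
side
bar 643 [0.598  0.2152 0.136 ] [-0.377  0.926  0.003] -0.183 0.199 mid [0.5948 0.2229 0.136 ] yaw 22.1
silver 224 [ 0.59  -0.379  0.055] (array([ 590., -377.]), array([43.8, 46.9]), 74.3)
gold 229 [ 0.448 -0.266  0.056] (array([ 449.8, -265.6]), array([44.6, 42.1]), 75.5)
grey 251 [ 0.448 -0.4    0.055] (array([ 448.8, -399.7]), array([43. , 39.3]), 68.1)
rose 209 [ 0.434 -0.134  0.055] (array([ 436.5, -133.1]), array([42.8, 40.1]), 82.9)
d1 563 (array([ 601.5, -144.8]), array([117. , 112.1]), 15.7)
d2 707 (array([ 590. , -247.3]), array([113.5, 117.7]), 25.7)
```

View pics/c1.png

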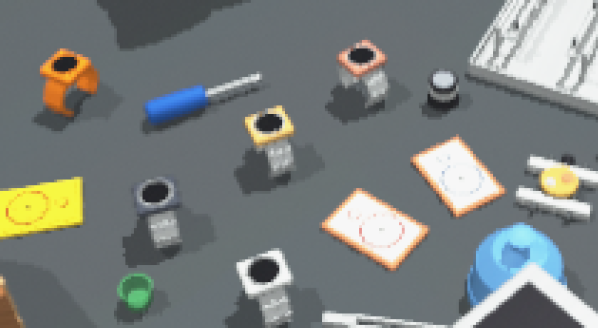

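The crop matches the names: rose (360,60), gold (268,130), dark grey (155,200), silver (265,275). The dark-red dial is at (375,230) and the navy one at (458,178). The orange cuff at (68,75) and the yellow dial at (30,215) are the look-alikes, to be left alone. I'll move now, looking at the stand with the wrist camera first.

```bash
cat >> h.py <<'E'
def plan(x,y,z,yaw,show=True):
    """print calls (turn then shift per call, in tool axes at each call's start) from the measured pose to TCP x,y,z (m), vertical, yaw mod 180 nearest"""
    T=toolT(); R0=Ro.from_matrix(T[:3,:3]); p=T[:3,3].copy(); g=np.array([x,y,z])
    c=[Ro.from_euler('xyz',[180,0,a],degrees=True) for a in(yaw,yaw+180)]
    G=min(c,key=lambda r:(R0.inv()*r).magnitude())
    w=(R0.inv()*G).as_rotvec(degrees=True); n=max(1,int(np.ceil(max(np.linalg.norm(g-p)/.2,np.linalg.norm(w)/35))))
    s=(g-p)/n; R=R0
    for i in range(n):
        t=R.inv().apply(s)*1000; W=w/n
        print({k:round(float(v),1) for k,v in zip(('wx','wy','wz','tx','ty','tz'),[*W,*t])}); R=R*Ro.from_rotvec(W,degrees=True)
E
python3 - <<'E'
from h import *
print(optics.camera_info('wrist')['tool_from_camera'],optics.camera_info('wrist')['fovy'])
plan(.50,.16,.40,112)
E
```

```text
[[ 6.16526441e-04 -9.63166039e-01 -2.68906676e-01  7.27530419e-02]
 [ 9.99999710e-01  7.14072817e-04 -2.64941080e-04 -6.40061558e-05]
 [ 4.47201199e-04 -2.68906435e-01  9.63166200e-01 -1.62209860e-01]
 [ 0.00000000e+00  0.00000000e+00  0.00000000e+00  1.00000000e+00]] 69.3711186524044
{'wx': 0.0, 'wy': 0.0, 'wz': 16.7, 'tx': -141.9, 'ty': -114.4, 'tz': -59.1}
{'wx': 0.0, 'wy': 0.0, 'wz': 16.7, 'tx': -168.8, 'ty': -68.9, 'tz': -59.1}
{'wx': 0.0, 'wy': 0.0, 'wz': 16.7, 'tx': -181.4, 'ty': -17.6, 'tz': -59.1}
```

```bash
python3 -m creep '[{"wz":17,"tx":-142,"ty":-114,"tz":-59},{"wz":17,"tx":-142,"ty":-114,"tz":-59},{"wz":17,"tx":-142,"ty":-114,"tz":-59},{"wz":17,"tx":-142,"ty":-114,"tz":-59},{"wz":17,"tx":-142,"ty":-114,"tz":-59}]' && python3 -m creep '[{"wz":17,"tx":-169,"ty":-69,"tz":-59},{"wz":17,"tx":-169,"ty":-69,"tz":-59},{"wz":17,"tx":-169,"ty":-69,"tz":-59},{"wz":17,"tx":-169,"ty":-69,"tz":-59},{"wz":17,"tx":-169,"ty":-69,"tz":-59}]' && python3 -m creep '[{"wz":16,"tx":-181,"ty":-18,"tz":-59},{"wz":16,"tx":-181,"ty":-18,"tz":-59},{"wz":16,"tx":-181,"ty":-18,"tz":-59},{"wz":16,"tx":-181,"ty":-18,"tz":-59},{"wz":16,"tx":-181,"ty":-18,"tz":-59}]'
python3 - <<'E'
from h import *
im,d,T=cam('wrist'); print(get_obs()['tool_pos'],get_obs()['tool_rot'],get_obs()['time_s'],get_obs()['qpos']); save(im,'w1.png'); np.savez('w1.npz',im=im,d=d,P=cloud('wrist',d,T))
for q in ['bar','place1','start_top']: print(q,[(np.round(r['point'],3).tolist(),round(r['confidence'],2)) for r in nets.place_of(q,'wrist')][:6])
E
```

```text
[0.20132674 0.61805946 0.22258748] [1.79994610e+02 2.90016828e-03 1.61959783e+02] 1.2 [-71.15319244  18.39165007  -4.01496556  83.10777877   1.29482696
  78.54029903  -3.26109968]
bar []
place1 []
start_top []validation failed for argument at $[0]...
```

View pics/w1.png

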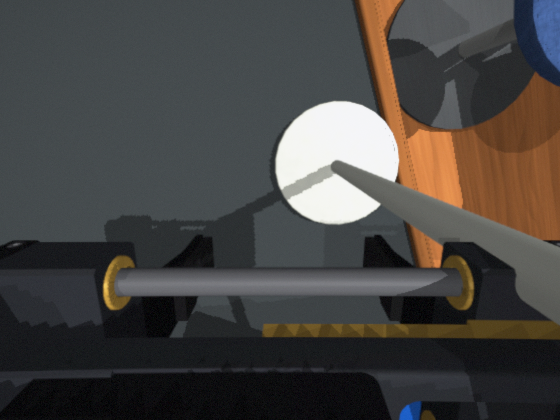

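The wrist picture shows only the lamp base at (338,162) and the gripper. The move was refused because rows need every key, so I'll send it again with all of them.

```bash
python3 -m creep '[{"wx":0,"wy":0,"wz":17,"tx":-142,"ty":-114,"tz":-59,"gripper":1},{"wx":0,"wy":0,"wz":17,"tx":-142,"ty":-114,"tz":-59,"gripper":1},{"wx":0,"wy":0,"wz":17,"tx":-142,"ty":-114,"tz":-59,"gripper":1},{"wx":0,"wy":0,"wz":17,"tx":-142,"ty":-114,"tz":-59,"gripper":1},{"wx":0,"wy":0,"wz":17,"tx":-142,"ty":-114,"tz":-59,"gripper":1}]' && python3 -m creep '[{"wx":0,"wy":0,"wz":17,"tx":-169,"ty":-69,"tz":-59,"gripper":1},{"wx":0,"wy":0,"wz":17,"tx":-169,"ty":-69,"tz":-59,"gripper":1},{"wx":0,"wy":0,"wz":17,"tx":-169,"ty":-69,"tz":-59,"gripper":1},{"wx":0,"wy":0,"wz":17,"tx":-169,"ty":-69,"tz":-59,"gripper":1},{"wx":0,"wy":0,"wz":17,"tx":-169,"ty":-69,"tz":-59,"gripper":1}]'
python3 - <<'E'
from h import *
o=get_obs();print(o['tool_pos'],o['tool_rot'],o['time_s'])
plan(.50,.16,.40,112-180)
E
```

```text
time_s: 1.77
tool_pos: [0.3046, 0.4621, 0.2836]
tool_rot: [179.9, 0.1, 144.7]
force: [0.3, 0.5, -0.1]
grip_width: 0.087
grasp_force: 0.0
time_s: 2.18
tool_pos: [0.4027, 0.3078, 0.3426]
tool_rot: [179.8, 0.1, 127.7]
force: [1.1, 0.6, 0.5]
grip_width: 0.0869
grasp_force: 0.0
[0.40274631 0.30783099 0.34263798] [1.7984156e+02 6.3703940e-02 1.2765082e+02] 2.1833
{'wx': 0.2, 'wy': 0.0, 'wz': 15.7, 'tx': -176.5, 'ty': -13.1, 'tz': -57.2}
```

```bash
python3 -m creep '[{"wx":0,"wy":0,"wz":16,"tx":-177,"ty":-13,"tz":-57,"gripper":1},{"wx":0,"wy":0,"wz":16,"tx":-177,"ty":-13,"tz":-57,"gripper":1},{"wx":0,"wy":0,"wz":16,"tx":-177,"ty":-13,"tz":-57,"gripper":1},{"wx":0,"wy":0,"wz":16,"tx":-177,"ty":-13,"tz":-57,"gripper":1},{"wx":0,"wy":0,"wz":16,"tx":-177,"ty":-13,"tz":-57,"gripper":1}]'
python3 - <<'E'
from h import *
im,d,T=cam('wrist'); save(im,'w2.png'); P=cloud('wrist',d,T); np.savez('w2.npz',im=im,d=d,P=P)
for q in ['bar','place1','start_top']: print(q,[(np.round(r['point'],3).tolist(),round(r['confidence'],2)) for r in nets.place_of(q,'wrist')][:6])
m=(P[...,2]>.126)&(P[...,2]<.145)&(np.hypot(P[...,0]-.6,P[...,1]-.22)<.25)
b=P[m]
for _ in range(5):
    u=np.linalg.svd(b-b.mean(0),full_matrices=False)[2][0]; r=b-b.mean(0); e=np.linalg.norm(r-np.outer(r@u,u),axis=1); b=b[e<.012]
u*=np.sign(u[1]);s=(b-b.mean(0))@u; print('bar',len(b),b.mean(0).round(4),u.round(3),s.min().round(3),s.max().round(3),'mid',(b.mean(0)+u*(s.min()+s.max())/2).round(4),'zmax',np.percentile(b[:,2],[50,98]))
plan(.47,-.27,.40,112-180)
E
```

```text
time_s: 2.6
tool_pos: [0.5012, 0.1587, 0.3998]
tool_rot: [179.8, 0.1, 111.5]
force: [0.1, -0.9, -0.2]
grip_width: 0.0868
grasp_force: 0.0
bar [([0.599, 0.223, 0.132], 0.78)]
place1 [([0.484, 0.187, 0.047], 0.75), ([0.526, 0.075, 0.051], 0.58)]
start_top [([0.422, 0.304, 0.097], 0.85), ([0.53, 0.071, 0.047], 0.29)]
bar 3039 [0.5827 0.2613 0.136 ] [-0.377  0.926  0.001] -0.214 0.147 mid [0.5952 0.2306 0.1359] zmax [0.13654672 0.1391022 ]
{'wx': 0.0, 'wy': -0.0, 'wz': -0.0, 'tx': -130.9, 'ty': -62.9, 'tz': -0.9}
{'wx': 0.0, 'wy': -0.0, 'wz': -0.0, 'tx': -130.9, 'ty': -62.9, 'tz': -0.9}
{'wx': 0.0, 'wy': -0.0, 'wz': -0.0, 'tx': -130.9, 'ty': -63.0, 'tz': -0.8}
```

View pics/w2.png

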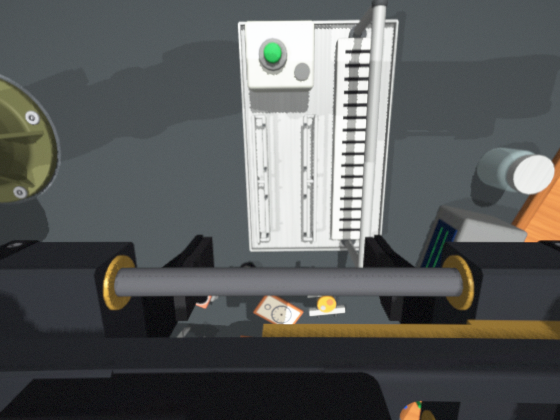

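The stand picture shows the button at (272,53), both rack places at (285,148) and (285,208), and the bar along x≈375. Fits and network reports agree: the bar middle is about (0.599, 0.223) with yaw 22.2°. Now over the cuffs.

```bash
python3 -m creep '[{"wx":0,"wy":0,"wz":0,"tx":-160,"ty":-60,"tz":0,"gripper":1},{"wx":0,"wy":0,"wz":0,"tx":-160,"ty":-60,"tz":0,"gripper":1},{"wx":0,"wy":0,"wz":0,"tx":-160,"ty":-60,"tz":0,"gripper":1},{"wx":0,"wy":0,"wz":0,"tx":-160,"ty":-60,"tz":0,"gripper":1},{"wx":0,"wy":0,"wz":0,"tx":-160,"ty":-60,"tz":0,"gripper":1}]' && python3 -m creep '[{"wx":0,"wy":0,"wz":0,"tx":-160,"ty":-60,"tz":0,"gripper":1},{"wx":0,"wy":0,"wz":0,"tx":-160,"ty":-60,"tz":0,"gripper":1},{"wx":0,"wy":0,"wz":0,"tx":-160,"ty":-60,"tz":0,"gripper":1},{"wx":0,"wy":0,"wz":0,"tx":-160,"ty":-60,"tz":0,"gripper":1},{"wx":0,"wy":0,"wz":0,"tx":-160,"ty":-60,"tz":0,"gripper":1}]' && python3 -m creep '[{"wx":0,"wy":0,"wz":22,"tx":-155,"ty":-60,"tz":0,"gripper":1},{"wx":0,"wy":0,"wz":22,"tx":-155,"ty":-60,"tz":0,"gripper":1},{"wx":0,"wy":0,"wz":22,"tx":-155,"ty":-60,"tz":0,"gripper":1},{"wx":0,"wy":0,"wz":22,"tx":-155,"ty":-60,"tz":0,"gripper":1},{"wx":0,"wy":0,"wz":22,"tx":-155,"ty":-60,"tz":0,"gripper":1}]'
cat > cuffs.py <<'E'
from h import *
import sys
def measure(c,P):
    t=topblob(P,c,.047,.062,.04); m=np.hypot(P[...,0]-c[0],P[...,1]-c[1])<.06
    lo=topblob(P,c,.012,.043,.045); r=rect(t)
    cc=r[0]/1000; q=lo[:,:2]-cc; far=q[np.hypot(*q.T)>.022]
    a=np.degrees(.5*np.arctan2((2*far[:,0]*far[:,1]).sum(),(far[:,0]**2-far[:,1]**2).sum())) if len(far)>5 else None
    return len(t),r,t[:,2].mean().round(4),'band x-axis',a,len(far)
E
python3 - <<'E'
from cuffs import *
im,d,T=cam('wrist'); save(im,'w3.png'); P=cloud('wrist',d,T); np.savez('w3.npz',im=im,d=d,P=P)
for k,c in dict(silver=(.592,-.377),gold=(.452,-.266),grey=(.45,-.4),rose=(.439,-.133)).items():
    try: print(k,measure(c,P))
    except Exception as e: print(k,e)
for q in ['cuff1_mid','dial1_mid']: print(q,[(np.round(r['point'],3).tolist(),round(r['confidence'],2)) for r in nets.place_of(q,'wrist')][:6])
E
```

```text
time_s: 3.22
tool_pos: [0.5018, -0.0138, 0.3979]
tool_rot: [-180.0, 0.1, 111.4]
force: [-0.1, -1.4, 0.2]
grip_width: 0.0871
grasp_force: 0.0
time_s: 3.63
tool_pos: [0.505, -0.1839, 0.3974]
tool_rot: [-179.9, 0.2, 111.4]
force: [-0.2, -0.9, -0.0]
grip_width: 0.0869
grasp_force: 0.0
time_s: 4.05
tool_pos: [0.5062, -0.3504, 0.3949]
tool_rot: [-179.7, 0.3, 89.3]
force: [-1.6, 0.0, -0.4]
grip_width: 0.087
grasp_force: 0.0
silver (561, (array([ 594.5, -377.4]), array([41.6, 38.2]), 71.9), np.float64(0.0541), 'band x-axis', np.float64(-17.829611362172482), 147)
gold (678, (array([ 451.7, -265.6]), array([41.6, 39.3]), 74.2), np.float64(0.0545), 'band x-axis', np.float64(-15.239617815845007), 182)
grey (529, (array([ 453. , -398.9]), array([41.7, 37.8]), 67.3), np.float64(0.0543), 'band x-axis', np.float64(-23.169338385695955), 161)
rose (867, (array([ 438.4, -133.3]), array([41.9, 38.3]), 87.0), np.float64(0.0545), 'band x-axis', np.float64(-2.0911001867694803), 235)
cuff1_mid [([0.592, -0.379, 0.023], 0.55)]
dial1_mid [([0.599, -0.141, 0.004], 0.75), ([0.334, -0.271, -0.001], 0.19)]
```

View pics/w3.png

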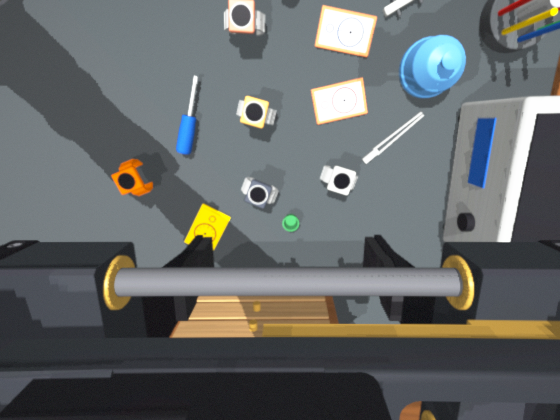

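Wrist picture: silver (341,180), gold (255,112), dark grey (259,192), rose (242,15), and the dials at (346,30) and (340,100). The orange cuff (130,178) and yellow dial (207,227) stay out of it. Cuff yaws are silver -18°, gold -15°, grey -23° and rose -2°. Silver first.

```bash
sed -i 's/^def plan(x,y,z,yaw,show=True)/def plan(x,y,z,yaw,half=False)/; s/for a in(yaw,yaw+180)\]/for a in((yaw,yaw+180) if half else (yaw,))]/' h.py
python3 - <<'E'
from h import *
plan(.5945,-.3774,.15,-18)
P=np.load('w3.npz')['P']; im=np.load('w3.npz')['im'].astype(int)
for n,c in dict(navy=(.6,-.143),red=(.59,-.25)).items():
    m=(np.hypot(P[...,0]-c[0],P[...,1]-c[1])<.065)&(im[...,0]>130)&(P[...,2]<.02)
    k,l,s,_=cv2.connectedComponentsWithStats(m.astype(np.uint8)); j=1+s[1:,4].argmax(); p=P[l==j]; print(n,rect(p),p[:,2].mean())
E
```

```text
{'wx': -0.0, 'wy': 0.0, 'wz': 27.0, 'tx': -9.1, 'ty': 21.2, 'tz': 61.5}
{'wx': -0.0, 'wy': 0.0, 'wz': 27.0, 'tx': 1.5, 'ty': 23.0, 'tz': 61.6}
{'wx': -0.0, 'wy': 0.0, 'wz': 27.0, 'tx': 11.8, 'ty': 19.7, 'tz': 61.6}
{'wx': -0.0, 'wy': 0.0, 'wz': 27.0, 'tx': 19.4, 'ty': 12.2, 'tz': 61.6}
navy (array([ 599.4, -141.8]), array([63.3, 93.5]), 78.5) 0.005150265532244282
red (array([ 593.9, -248.7]), array([94.2, 63.3]), 11.7) 0.005069457892794384
```

```bash
python3 -m creep '[{"wx":0,"wy":0,"wz":27,"tx":-9,"ty":21,"tz":62,"gripper":1},{"wx":0,"wy":0,"wz":27,"tx":-9,"ty":21,"tz":62,"gripper":1},{"wx":0,"wy":0,"wz":27,"tx":-9,"ty":21,"tz":62,"gripper":1},{"wx":0,"wy":0,"wz":27,"tx":-9,"ty":21,"tz":62,"gripper":1}]' && python3 -m creep '[{"wx":0,"wy":0,"wz":27,"tx":1,"ty":23,"tz":62,"gripper":1},{"wx":0,"wy":0,"wz":27,"tx":1,"ty":23,"tz":62,"gripper":1},{"wx":0,"wy":0,"wz":27,"tx":1,"ty":23,"tz":62,"gripper":1},{"wx":0,"wy":0,"wz":27,"tx":1,"ty":23,"tz":62,"gripper":1}]' && python3 -m creep '[{"wx":0,"wy":0,"wz":27,"tx":12,"ty":20,"tz":62,"gripper":1},{"wx":0,"wy":0,"wz":27,"tx":12,"ty":20,"tz":62,"gripper":1},{"wx":0,"wy":0,"wz":27,"tx":12,"ty":20,"tz":62,"gripper":1},{"wx":0,"wy":0,"wz":27,"tx":12,"ty":20,"tz":62,"gripper":1}]' && python3 -m creep '[{"wx":0,"wy":0,"wz":27,"tx":19,"ty":12,"tz":62,"gripper":1},{"wx":0,"wy":0,"wz":27,"tx":19,"ty":12,"tz":62,"gripper":1},{"wx":0,"wy":0,"wz":27,"tx":19,"ty":12,"tz":62,"gripper":1},{"wx":0,"wy":0,"wz":27,"tx":19,"ty":12,"tz":62,"gripper":1},{"wx":0,"wy":0,"wz":27,"tx":19,"ty":12,"tz":62,"gripper":1}]'
python3 -c "
from h import *
plan(.5945,-.3774,.044,-18);print(get_obs()['qpos'])"
```

```text
time_s: 4.53
tool_pos: [0.532, -0.3473, 0.3332]
tool_rot: [-179.8, -0.2, 63.0]
force: [-0.3, -0.5, 0.8]
grip_width: 0.087
grasp_force: 0.0
time_s: 4.87
tool_pos: [0.553, -0.3566, 0.271]
tool_rot: [-179.7, -0.1, 36.0]
force: [-1.2, 0.2, 0.5]
grip_width: 0.0866
grasp_force: 0.0
time_s: 5.2
tool_pos: [0.5746, -0.3655, 0.2087]
tool_rot: [-179.7, 0.1, 9.0]
force: [-0.2, -0.9, 0.6]
grip_width: 0.0872
grasp_force: 0.0
time_s: 5.62
tool_pos: [0.5952, -0.3753, 0.1481]
tool_rot: [-179.8, 0.1, -17.9]
force: [0.8, -0.5, 0.4]
grip_width: 0.0872
grasp_force: 0.0
{'wx': -0.2, 'wy': 0.1, 'wz': 0.1, 'tx': 0.1, 'ty': 2.5, 'tz': 104.1}
[-10.6908674   42.01723363  65.08709181  81.49114227 -38.09288548
  80.44589262 -53.03536368]
```

```bash
python3 -m creep '[{"wx":0,"wy":0,"wz":0,"tx":0,"ty":2,"tz":35,"gripper":1},{"wx":0,"wy":0,"wz":0,"tx":0,"ty":2,"tz":70,"gripper":1},{"wx":0,"wy":0,"wz":0,"tx":0,"ty":2,"tz":95,"gripper":1},{"wx":0,"wy":0,"wz":0,"tx":0,"ty":2,"tz":104,"gripper":1},{"wx":0,"wy":0,"wz":0,"tx":0,"ty":2,"tz":104,"gripper":1}]' 25 && python3 -m creep '[{"wx":0,"wy":0,"wz":0,"tx":0,"ty":0,"tz":0,"gripper":-1},{"wx":0,"wy":0,"wz":0,"tx":0,"ty":0,"tz":0,"gripper":-1},{"wx":0,"wy":0,"wz":0,"tx":0,"ty":0,"tz":0,"gripper":-1},{"wx":0,"wy":0,"wz":0,"tx":0,"ty":0,"tz":0,"gripper":-1},{"wx":0,"wy":0,"wz":0,"tx":0,"ty":0,"tz":0,"gripper":-1}]' 25 && python3 -m creep '[{"wx":0,"wy":0,"wz":0,"tx":0,"ty":0,"tz":0,"gripper":-1},{"wx":0,"wy":0,"wz":0,"tx":0,"ty":0,"tz":0,"gripper":-1},{"wx":0,"wy":0,"wz":0,"tx":0,"ty":0,"tz":0,"gripper":-1}]'
```

```text
time_s: 6.03
tool_pos: [0.5928, -0.3781, 0.0431]
tool_rot: [-179.8, 0.2, -17.8]
force: [-0.6, 0.2, 0.5]
grip_width: 0.087
grasp_force: 0.0
time_s: 6.45
tool_pos: [0.5931, -0.3821, 0.0468]
tool_rot: [180.0, -0.1, -18.0]
force: [0.7, 0.8, 0.6]
grip_width: 0.0611
grasp_force: 0.0
time_s: 6.7
tool_pos: [0.5926, -0.3817, 0.0456]
tool_rot: [-180.0, -0.0, -18.0]
force: [-0.9, -0.2, 0.7]
grip_width: 0.0418
grasp_force: 24.6
```

```bash
python3 -m creep '[{"wx":0,"wy":0,"wz":0,"tx":0,"ty":0,"tz":-40,"gripper":-1},{"wx":0,"wy":0,"wz":0,"tx":0,"ty":0,"tz":-80,"gripper":-1},{"wx":0,"wy":0,"wz":0,"tx":0,"ty":0,"tz":-120,"gripper":-1},{"wx":0,"wy":0,"wz":0,"tx":0,"ty":0,"tz":-155,"gripper":-1},{"wx":0,"wy":0,"wz":0,"tx":0,"ty":0,"tz":-180,"gripper":-1}]'
cat >> h.py <<'E'
BM=np.array([.599,.223]); BU=np.array([-.377,.926]); BX=np.array([.926,.377]); BY=22.15
def barpt(y,x=0): return BM+BU*y+BX*x
E
python3 -c "
from h import *
plan(*barpt(.12),.225,BY);print(get_obs()['qpos'])"
```

```text
time_s: 7.12
tool_pos: [0.5928, -0.3826, 0.2294]
tool_rot: [179.9, -0.2, -18.1]
force: [0.5, -0.1, -0.3]
grip_width: 0.0417
grasp_force: 25.0
{'wx': 0.0, 'wy': -0.0, 'wz': -10.1, 'tx': -64.8, 'ty': -167.3, 'tz': 0.7}
{'wx': 0.0, 'wy': -0.0, 'wz': -10.1, 'tx': -34.6, 'ty': -176.1, 'tz': 0.8}
{'wx': 0.0, 'wy': -0.0, 'wz': -10.1, 'tx': -3.3, 'ty': -179.4, 'tz': 0.9}
{'wx': 0.0, 'wy': -0.0, 'wz': -10.1, 'tx': 28.0, 'ty': -177.3, 'tz': 1.0}
[ -9.61424954  38.64794114  66.47738916  75.41648603 -35.01841201
  87.2505776  -55.01284678]
```

```bash
python3 -m creep '[{"wx":0,"wy":0,"wz":-10,"tx":-65,"ty":-167,"tz":1,"gripper":-1},{"wx":0,"wy":0,"wz":-10,"tx":-65,"ty":-167,"tz":1,"gripper":-1},{"wx":0,"wy":0,"wz":-10,"tx":-65,"ty":-167,"tz":1,"gripper":-1},{"wx":0,"wy":0,"wz":-10,"tx":-65,"ty":-167,"tz":1,"gripper":-1},{"wx":0,"wy":0,"wz":-10,"tx":-65,"ty":-167,"tz":1,"gripper":-1}]' && python3 -m creep '[{"wx":0,"wy":0,"wz":-10,"tx":-35,"ty":-176,"tz":1,"gripper":-1},{"wx":0,"wy":0,"wz":-10,"tx":-35,"ty":-176,"tz":1,"gripper":-1},{"wx":0,"wy":0,"wz":-10,"tx":-35,"ty":-176,"tz":1,"gripper":-1},{"wx":0,"wy":0,"wz":-10,"tx":-35,"ty":-176,"tz":1,"gripper":-1},{"wx":0,"wy":0,"wz":-10,"tx":-35,"ty":-176,"tz":1,"gripper":-1}]' 
python3 -c "
from h import *
plan(*barpt(.12),.225,BY);print(get_obs()['qpos'])"
```

```text
time_s: 7.53
tool_pos: [0.5838, -0.1941, 0.2235]
tool_rot: [-179.7, 0.1, -7.5]
force: [1.2, 0.7, -0.9]
grip_width: 0.0418
grasp_force: 25.0
time_s: 7.95
tool_pos: [0.5721, -0.0147, 0.2228]
tool_rot: [-179.7, 0.1, 2.5]
force: [0.6, 1.6, -0.8]
grip_width: 0.0422
grasp_force: 25.0
{'wx': -0.1, 'wy': 0.0, 'wz': -9.8, 'tx': -1.5, 'ty': -174.6, 'tz': -0.2}
{'wx': -0.1, 'wy': 0.0, 'wz': -9.8, 'tx': 28.3, 'ty': -172.3, 'tz': -0.7}
[-57.77322274  16.90069956  68.18243033  96.23541398 -16.28784668
  77.93520794 -74.43150626]
```

```bash
python3 -m creep '[{"wx":0,"wy":0,"wz":-10,"tx":-2,"ty":-175,"tz":0,"gripper":-1},{"wx":0,"wy":0,"wz":-10,"tx":-2,"ty":-175,"tz":0,"gripper":-1},{"wx":0,"wy":0,"wz":-10,"tx":-2,"ty":-175,"tz":0,"gripper":-1},{"wx":0,"wy":0,"wz":-10,"tx":-2,"ty":-175,"tz":0,"gripper":-1},{"wx":0,"wy":0,"wz":-10,"tx":-2,"ty":-175,"tz":0,"gripper":-1}]' && python3 -m creep '[{"wx":0,"wy":0,"wz":-10,"tx":28,"ty":-172,"tz":0,"gripper":-1},{"wx":0,"wy":0,"wz":-10,"tx":28,"ty":-172,"tz":0,"gripper":-1},{"wx":0,"wy":0,"wz":-10,"tx":28,"ty":-172,"tz":0,"gripper":-1},{"wx":0,"wy":0,"wz":-10,"tx":28,"ty":-172,"tz":0,"gripper":-1},{"wx":0,"wy":0,"wz":-10,"tx":28,"ty":-172,"tz":0,"gripper":-1}]' 
python3 - <<'E'
from h import *
plan(*barpt(.12),.225,BY);print(get_obs()['qpos'])
im,d,T=cam('wrist'); save(im,'w4.png'); P=cloud('wrist',d,T); np.savez('w4.npz',im=im,d=d,P=P)
E
```

```text
time_s: 8.37
tool_pos: [0.5628, 0.1614, 0.2228]
tool_rot: [-179.8, 0.0, 12.6]
force: [-1.6, 2.1, -1.1]
grip_width: 0.042
grasp_force: 25.0
time_s: 8.78
tool_pos: [0.5531, 0.3356, 0.2221]
tool_rot: [-179.8, 0.0, 22.6]
force: [-1.2, 2.0, -0.5]
grip_width: 0.0414
grasp_force: 25.0
{'wx': -0.2, 'wy': 0.0, 'wz': 0.5, 'tx': 0.1, 'ty': 1.7, 'tz': -2.9}
[-74.64879327  25.41718622  55.95427976  85.31411416 -21.35028936
  80.50867802 -85.10502659]
```

View pics/w4.png

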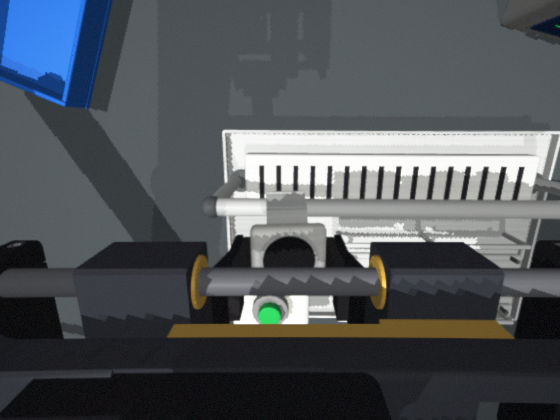

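The picture shows the silver cuff held straight at (290,240), the bar below it along row 207 with its post at (210,207), and the button at (270,314). I'll fit the bar against the tool from this frame.

```bash
cat >> h.py <<'E'
def barfit(P):
    q=P[...,:2]-BM; x=q@BX; y=q@BU; z=P[...,2]
    m=(abs(x)<.02)&(z>.1375)&(z<.145)&(abs(y)<.17)   # crest
    m2=(abs(x)<.02)&(z>.120)&(z<.145)&(abs(y)<.17)
    k=np.polyfit(y[m],x[m],1); return 'crest n',m.sum(),'x at y=0',k[1].round(4),'slope deg',np.degrees(k[0]).round(2),'all x 2..98%',np.percentile(x[m2]-k[0]*y[m2],[2,50,98]).round(4),'ztop',np.percentile(z[m2],98).round(4)
E
python3 - <<'E'
from h import *
for n in ('w2','w4'): print(n,barfit(np.load(n+'.npz')['P']))
P=np.load('w4.npz')['P']; t=toolT(); q=P[...,:2]-BM
# held case top & cuff
m=(abs(P[...,2]-.222)<.03)&(np.hypot(P[...,0]-t[0,3],P[...,1]-t[1,3])<.05)
p=P[m]; l=(p-t[:3,3])@t[:3,:3]; i=abs(l[:,1])<.018; print(np.percentile(l[i],[1,50,99],axis=0).round(4),i.sum())
E
```

```text
w2 ('crest n', np.int64(756), 'x at y=0', np.float64(0.0007), 'slope deg', np.float64(-0.08), 'all x 2..98%', array([-0.0069, -0.0012,  0.008 ]), 'ztop', np.float64(0.139))
w4 ('crest n', np.int64(1692), 'x at y=0', np.float64(0.0016), 'slope deg', np.float64(0.05), 'all x 2..98%', array([-0.0054,  0.0036,  0.0096]), 'ztop', np.float64(0.1389))
[[-0.0035 -0.0175 -0.0116]
 [ 0.015  -0.001  -0.0086]
 [ 0.0317  0.0174  0.022 ]] 4224
```

```bash
python3 -m creep '[{"wx":0,"wy":0,"wz":0.5,"tx":1,"ty":2,"tz":15,"gripper":-1},{"wx":0,"wy":0,"wz":0.5,"tx":1,"ty":2,"tz":30,"gripper":-1},{"wx":0,"wy":0,"wz":0.5,"tx":1,"ty":2,"tz":45,"gripper":-1},{"wx":0,"wy":0,"wz":0.5,"tx":1,"ty":2,"tz":60,"gripper":-1},{"wx":0,"wy":0,"wz":0.5,"tx":1,"ty":2,"tz":74,"gripper":-1}]' && python3 -m creep '[{"wx":0,"wy":0,"wz":0,"tx":0,"ty":0,"tz":1,"gripper":-1},{"wx":0,"wy":0,"wz":0,"tx":0,"ty":0,"tz":2,"gripper":-1},{"wx":0,"wy":0,"wz":0,"tx":0,"ty":0,"tz":3,"gripper":-1},{"wx":0,"wy":0,"wz":0,"tx":0,"ty":0,"tz":3,"gripper":-1},{"wx":0,"wy":0,"wz":0,"tx":0,"ty":0,"tz":3,"gripper":-1}]'
```

```text
time_s: 9.25
tool_pos: [0.5579, 0.3226, 0.1486]
tool_rot: [180.0, 0.0, 21.4]
force: [-0.1, 0.2, -0.5]
grip_width: 0.0419
grasp_force: 25.0
time_s: 9.67
tool_pos: [0.5584, 0.3239, 0.1475]
tool_rot: [-180.0, -0.1, 21.5]
force: [0.7, 0.6, -0.7]
grip_width: 0.0415
grasp_force: 25.0
```

```bash
python3 -m creep '[{"wx":0,"wy":0,"wz":0.5,"tx":1,"ty":0,"tz":1,"gripper":-1},{"wx":0,"wy":0,"wz":0.5,"tx":1,"ty":0,"tz":2,"gripper":-1},{"wx":0,"wy":0,"wz":0.5,"tx":1,"ty":0,"tz":3,"gripper":-1},{"wx":0,"wy":0,"wz":0.5,"tx":1,"ty":0,"tz":3,"gripper":-1},{"wx":0,"wy":0,"wz":0.5,"tx":1,"ty":0,"tz":3,"gripper":-1}]' ;  python3 -m creep '[{"wx":0,"wy":0,"wz":0,"tx":0,"ty":0,"tz":0.5,"gripper":-1},{"wx":0,"wy":0,"wz":0,"tx":0,"ty":0,"tz":1,"gripper":-1},{"wx":0,"wy":0,"wz":0,"tx":0,"ty":0,"tz":1,"gripper":-1}]'; python3 -m creep '[{"wx":0,"wy":0,"wz":0,"tx":0,"ty":0,"tz":0.5,"gripper":-1},{"wx":0,"wy":0,"wz":0,"tx":0,"ty":0,"tz":1,"gripper":-1},{"wx":0,"wy":0,"wz":0,"tx":0,"ty":0,"tz":1,"gripper":-1}]'
```

```text
time_s: 10.08
tool_pos: [0.5588, 0.3242, 0.1436]
tool_rot: [-180.0, -0.0, 21.0]
force: [0.5, -0.2, 0.3]
grip_width: 0.0418
grasp_force: 25.0
time_s: 10.33
tool_pos: [0.5589, 0.3242, 0.1434]
tool_rot: [-180.0, -0.0, 21.0]
force: [-1.1, 0.1, 4.0]
grip_width: 0.042
grasp_force: 25.0
time_s: 10.58
tool_pos: [0.5589, 0.3243, 0.1432]
tool_rot: [-179.9, -0.0, 21.0]
force: [-3.7, -1.0, 9.6]
grip_width: 0.0421
grasp_force: 25.0
```

Contact felt, so I'm releasing.

```bash
python3 -m creep '[{"wx":0,"wy":0,"wz":0,"tx":0,"ty":0,"tz":-1,"gripper":-1},{"wx":0,"wy":0,"wz":0,"tx":0,"ty":0,"tz":-1,"gripper":0.4},{"wx":0,"wy":0,"wz":0,"tx":0,"ty":0,"tz":-1,"gripper":0.4},{"wx":0,"wy":0,"wz":0,"tx":0,"ty":0,"tz":-1,"gripper":0.4},{"wx":0,"wy":0,"wz":0,"tx":0,"ty":0,"tz":-1,"gripper":0.4}]' && python3 -m creep '[{"wx":0,"wy":0,"wz":0,"tx":0,"ty":0,"tz":-2,"gripper":0.4},{"wx":0,"wy":0,"wz":0,"tx":0,"ty":0,"tz":-10,"gripper":0.4},{"wx":0,"wy":0,"wz":0,"tx":0,"ty":0,"tz":-35,"gripper":0.4},{"wx":0,"wy":0,"wz":0,"tx":0,"ty":0,"tz":-75,"gripper":0.4},{"wx":0,"wy":0,"wz":0,"tx":0,"ty":0,"tz":-95,"gripper":1}]'
python3 - <<'E'
from h import *
plan(.453,-.3989,.24,-23);print(get_obs()['qpos'])
im,d,T=cam('side'); save(cv2.resize(im[110:230,150:310],None,fx=4,fy=4,interpolation=3),'s1.png')
E
```

```text
time_s: 11.0
tool_pos: [0.5586, 0.3241, 0.1421]
tool_rot: [180.0, 0.0, 21.0]
force: [-0.4, -0.2, 1.0]
grip_width: 0.0577
grasp_force: 0.0
time_s: 11.42
tool_pos: [0.5601, 0.3243, 0.242]
tool_rot: [-180.0, -0.3, 20.9]
force: [1.4, 0.3, 0.4]
grip_width: 0.0633
grasp_force: 0.0
{'wx': -0.0, 'wy': -0.1, 'wz': 11.0, 'tx': -89.6, 'ty': 159.3, 'tz': 0.0}
{'wx': -0.0, 'wy': -0.1, 'wz': 11.0, 'tx': -57.6, 'ty': 173.4, 'tz': 0.2}
{'wx': -0.0, 'wy': -0.1, 'wz': 11.0, 'tx': -23.5, 'ty': 181.2, 'tz': 0.3}
{'wx': -0.0, 'wy': -0.1, 'wz': 11.0, 'tx': 11.4, 'ty': 182.4, 'tz': 0.4}
[-74.19519872  24.86428401  57.0064377   83.85909696 -20.88298938
  82.24814463 -85.98496499]
```

View pics/s1.png

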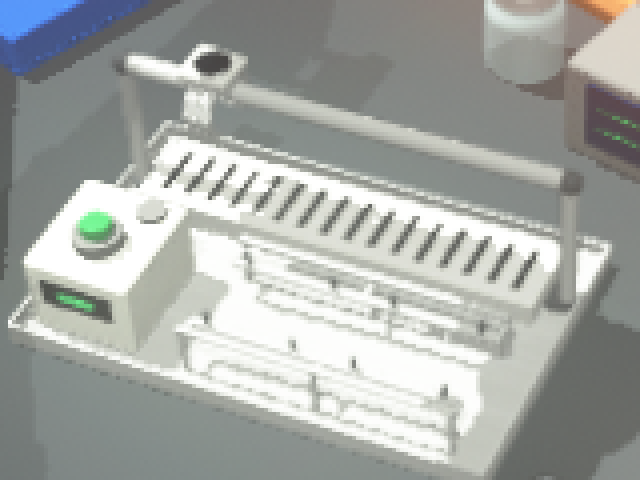

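The silver cuff hangs on the bar with its case on top at (213,65). Next is dark grey.

```bash
python3 -m creep '[{"wx":0,"wy":0,"wz":11,"tx":-90,"ty":159,"tz":0,"gripper":1},{"wx":0,"wy":0,"wz":11,"tx":-90,"ty":159,"tz":0,"gripper":1},{"wx":0,"wy":0,"wz":11,"tx":-90,"ty":159,"tz":0,"gripper":1},{"wx":0,"wy":0,"wz":11,"tx":-90,"ty":159,"tz":0,"gripper":1},{"wx":0,"wy":0,"wz":11,"tx":-90,"ty":159,"tz":0,"gripper":1}]' && python3 -m creep '[{"wx":0,"wy":0,"wz":11,"tx":-58,"ty":173,"tz":0,"gripper":1},{"wx":0,"wy":0,"wz":11,"tx":-58,"ty":173,"tz":0,"gripper":1},{"wx":0,"wy":0,"wz":11,"tx":-58,"ty":173,"tz":0,"gripper":1},{"wx":0,"wy":0,"wz":11,"tx":-58,"ty":173,"tz":0,"gripper":1},{"wx":0,"wy":0,"wz":11,"tx":-58,"ty":173,"tz":0,"gripper":1}]' && python3 -m creep '[{"wx":0,"wy":0,"wz":11,"tx":-24,"ty":181,"tz":0,"gripper":1},{"wx":0,"wy":0,"wz":11,"tx":-24,"ty":181,"tz":0,"gripper":1},{"wx":0,"wy":0,"wz":11,"tx":-24,"ty":181,"tz":0,"gripper":1},{"wx":0,"wy":0,"wz":11,"tx":-24,"ty":181,"tz":0,"gripper":1},{"wx":0,"wy":0,"wz":11,"tx":-24,"ty":181,"tz":0,"gripper":1}]' && python3 -m creep '[{"wx":0,"wy":0,"wz":11,"tx":11,"ty":182,"tz":0,"gripper":1},{"wx":0,"wy":0,"wz":11,"tx":11,"ty":182,"tz":0,"gripper":1},{"wx":0,"wy":0,"wz":11,"tx":11,"ty":182,"tz":0,"gripper":1},{"wx":0,"wy":0,"wz":11,"tx":11,"ty":182,"tz":0,"gripper":1},{"wx":0,"wy":0,"wz":11,"tx":11,"ty":182,"tz":0,"gripper":1}]'
python3 -c "
from h import *
plan(.453,-.3989,.100,-23);print(get_obs()['qpos'])"
```

```text
time_s: 11.88
tool_pos: [0.5313, 0.1357, 0.2379]
tool_rot: [180.0, 0.0, 9.5]
force: [0.8, -0.8, 0.0]
grip_width: 0.0865
grasp_force: 0.0
time_s: 12.3
tool_pos: [0.5033, -0.0443, 0.2379]
tool_rot: [-179.9, -0.0, -1.5]
force: [-0.6, -0.6, 0.1]
grip_width: 0.087
grasp_force: 0.0
time_s: 12.72
tool_pos: [0.4749, -0.2245, 0.2383]
tool_rot: [179.9, -0.1, -12.5]
force: [-0.3, 0.0, 0.9]
grip_width: 0.0871
grasp_force: 0.0
time_s: 13.13
tool_pos: [0.4462, -0.4045, 0.2376]
tool_rot: [179.7, 0.0, -23.5]
force: [-0.9, -0.1, 0.6]
grip_width: 0.0866
grasp_force: 0.0
{'wx': 0.3, 'wy': 0.0, 'wz': -0.5, 'tx': 4.0, 'ty': -8.6, 'tz': 137.5}
[-12.74359024  21.56214707  66.84428488  90.92986695 -19.77059285
  80.67854826 -57.6452105 ]
```

```bash
python3 -m creep '[{"wx":0,"wy":0,"wz":-0.5,"tx":4,"ty":-9,"tz":40,"gripper":1},{"wx":0,"wy":0,"wz":-0.5,"tx":4,"ty":-9,"tz":80,"gripper":1},{"wx":0,"wy":0,"wz":-0.5,"tx":4,"ty":-9,"tz":120,"gripper":1},{"wx":0,"wy":0,"wz":-0.5,"tx":4,"ty":-9,"tz":137,"gripper":1},{"wx":0,"wy":0,"wz":-0.5,"tx":4,"ty":-9,"tz":137,"gripper":1}]'
python3 -c "
from h import *
plan(.453,-.3989,.044,-23)
im,d,T=cam('wrist')
plan(.453,-.3989,.044,-23)
im,d,T=cam('wrist')
plan(.453,-.3989,.044,-23)
"
```

```text
time_s: 13.55
tool_pos: [0.455, -0.3885, 0.096]
tool_rot: [-179.9, 0.5, -22.5]
force: [0.1, -0.3, 1.7]
grip_width: 0.087
grasp_force: 0.0
{'wx': -0.1, 'wy': 0.5, 'wz': 0.5, 'tx': 2.6, 'ty': 10.4, 'tz': 52.0}
{'wx': -0.0, 'wy': 0.2, 'wz': 0.5, 'tx': 0.6, 'ty': 9.4, 'tz': 54.9}
{'wx': 0.0, 'wy': 0.0, 'wz': 0.5, 'tx': -1.1, 'ty': 8.6, 'tz': 57.0}
```

```bash
python3 -m creep '[{"wx":0,"wy":0,"wz":0.5,"tx":-2,"ty":8,"tz":30,"gripper":1},{"wx":0,"wy":0,"wz":0.5,"tx":-2,"ty":8,"tz":50,"gripper":1},{"wx":0,"wy":0,"wz":0.5,"tx":-2,"ty":8,"tz":58,"gripper":1},{"wx":0,"wy":0,"wz":0.5,"tx":-2,"ty":8,"tz":58,"gripper":1},{"wx":0,"wy":0,"wz":0.5,"tx":-2,"ty":8,"tz":58,"gripper":1}]' && python3 -m creep '[{"wx":0,"wy":0,"wz":0,"tx":0,"ty":0,"tz":0,"gripper":1},{"wx":0,"wy":0,"wz":0,"tx":0,"ty":0,"tz":0,"gripper":1},{"wx":0,"wy":0,"wz":0,"tx":0,"ty":0,"tz":0,"gripper":1}]'; python3 -c "
from h import *
plan(.453,-.3989,.044,-23)"
```

```text
time_s: 14.07
tool_pos: [0.4533, -0.3984, 0.0443]
tool_rot: [180.0, -0.1, -23.0]
force: [-0.3, 0.2, 0.8]
grip_width: 0.087
grasp_force: 0.0
time_s: 14.32
tool_pos: [0.453, -0.3981, 0.0438]
tool_rot: [180.0, -0.1, -23.0]
force: [0.2, -0.0, 0.5]
grip_width: 0.0868
grasp_force: 0.0
{'wx': 0.0, 'wy': -0.1, 'wz': -0.0, 'tx': 0.3, 'ty': 0.7, 'tz': -0.2}
```

```bash
python3 -m creep '[{"wx":0,"wy":0,"wz":0,"tx":0,"ty":0,"tz":0,"gripper":-1},{"wx":0,"wy":0,"wz":0,"tx":0,"ty":0,"tz":0,"gripper":-1},{"wx":0,"wy":0,"wz":0,"tx":0,"ty":0,"tz":0,"gripper":-1},{"wx":0,"wy":0,"wz":0,"tx":0,"ty":0,"tz":0,"gripper":-1},{"wx":0,"wy":0,"wz":0,"tx":0,"ty":0,"tz":0,"gripper":-1}]' 25 && python3 -m creep '[{"wx":0,"wy":0,"wz":0,"tx":0,"ty":0,"tz":0,"gripper":-1},{"wx":0,"wy":0,"wz":0,"tx":0,"ty":0,"tz":0,"gripper":-1},{"wx":0,"wy":0,"wz":0,"tx":0,"ty":0,"tz":0,"gripper":-1},{"wx":0,"wy":0,"wz":0,"tx":0,"ty":0,"tz":0,"gripper":-1}]' && python3 -m creep '[{"wx":0,"wy":0,"wz":0,"tx":0,"ty":0,"tz":-40,"gripper":-1},{"wx":0,"wy":0,"wz":0,"tx":0,"ty":0,"tz":-80,"gripper":-1},{"wx":0,"wy":0,"wz":0,"tx":0,"ty":0,"tz":-120,"gripper":-1},{"wx":0,"wy":0,"wz":0,"tx":0,"ty":0,"tz":-155,"gripper":-1},{"wx":0,"wy":0,"wz":0,"tx":0,"ty":0,"tz":-180,"gripper":-1}]' && python3 -m creep '[{"wx":0,"wy":0,"wz":0,"tx":0,"ty":0,"tz":0,"gripper":-1},{"wx":0,"wy":0,"wz":0,"tx":0,"ty":0,"tz":0,"gripper":-1},{"wx":0,"wy":0,"wz":0,"tx":0,"ty":0,"tz":0,"gripper":-1}]'
python3 -c "
from h import *
plan(*barpt(.03,.001),.225,BY)"
```

```text
time_s: 14.73
tool_pos: [0.4522, -0.3977, 0.0425]
tool_rot: [-180.0, 0.0, -23.0]
force: [-0.2, 0.3, 0.3]
grip_width: 0.0617
grasp_force: 0.0
time_s: 15.07
tool_pos: [0.4522, -0.3977, 0.0425]
tool_rot: [-180.0, 0.0, -23.0]
force: [-1.0, -0.0, 0.2]
grip_width: 0.0416
grasp_force: 25.0
time_s: 15.48
tool_pos: [0.4525, -0.3986, 0.2259]
tool_rot: [180.0, -0.2, -23.1]
force: [-0.6, 0.4, -0.2]
grip_width: 0.0419
grasp_force: 25.0
time_s: 15.73
tool_pos: [0.4519, -0.397, 0.2215]
tool_rot: [-179.9, 0.1, -23.0]
force: [-0.7, -0.5, -1.8]
grip_width: 0.0415
grasp_force: 25.0
{'wx': -0.0, 'wy': 0.0, 'wz': -11.3, 'tx': -31.9, 'ty': -162.5, 'tz': -0.7}
{'wx': -0.0, 'wy': 0.0, 'wz': -11.3, 'tx': 0.5, 'ty': -165.6, 'tz': -0.7}
{'wx': -0.0, 'wy': 0.0, 'wz': -11.3, 'tx': 32.9, 'ty': -162.3, 'tz': -0.8}
{'wx': -0.0, 'wy': 0.0, 'wz': -11.3, 'tx': 64.1, 'ty': -152.7, 'tz': -0.8}
```

```bash
python3 -m creep '[{"wx":0,"wy":0,"wz":-11,"tx":-32,"ty":-163,"tz":-1,"gripper":-1},{"wx":0,"wy":0,"wz":-11,"tx":-32,"ty":-163,"tz":-1,"gripper":-1},{"wx":0,"wy":0,"wz":-11,"tx":-32,"ty":-163,"tz":-1,"gripper":-1},{"wx":0,"wy":0,"wz":-11,"tx":-32,"ty":-163,"tz":-1,"gripper":-1},{"wx":0,"wy":0,"wz":-11,"tx":-32,"ty":-163,"tz":-1,"gripper":-1}]' && python3 -m creep '[{"wx":0,"wy":0,"wz":-11,"tx":0,"ty":-166,"tz":-1,"gripper":-1},{"wx":0,"wy":0,"wz":-11,"tx":0,"ty":-166,"tz":-1,"gripper":-1},{"wx":0,"wy":0,"wz":-11,"tx":0,"ty":-166,"tz":-1,"gripper":-1},{"wx":0,"wy":0,"wz":-11,"tx":0,"ty":-166,"tz":-1,"gripper":-1},{"wx":0,"wy":0,"wz":-11,"tx":0,"ty":-166,"tz":-1,"gripper":-1}]' && python3 -m creep '[{"wx":0,"wy":0,"wz":-11,"tx":33,"ty":-162,"tz":-1,"gripper":-1},{"wx":0,"wy":0,"wz":-11,"tx":33,"ty":-162,"tz":-1,"gripper":-1},{"wx":0,"wy":0,"wz":-11,"tx":33,"ty":-162,"tz":-1,"gripper":-1},{"wx":0,"wy":0,"wz":-11,"tx":33,"ty":-162,"tz":-1,"gripper":-1},{"wx":0,"wy":0,"wz":-11,"tx":33,"ty":-162,"tz":-1,"gripper":-1}]' && python3 -m creep '[{"wx":0,"wy":0,"wz":-11,"tx":64,"ty":-153,"tz":-1,"gripper":-1},{"wx":0,"wy":0,"wz":-11,"tx":64,"ty":-153,"tz":-1,"gripper":-1},{"wx":0,"wy":0,"wz":-11,"tx":64,"ty":-153,"tz":-1,"gripper":-1},{"wx":0,"wy":0,"wz":-11,"tx":64,"ty":-153,"tz":-1,"gripper":-1},{"wx":0,"wy":0,"wz":-11,"tx":64,"ty":-153,"tz":-1,"gripper":-1}]' && python3 -m creep '[{"wx":0,"wy":0,"wz":0,"tx":0,"ty":0,"tz":0,"gripper":-1},{"wx":0,"wy":0,"wz":0,"tx":0,"ty":0,"tz":0,"gripper":-1},{"wx":0,"wy":0,"wz":0,"tx":0,"ty":0,"tz":0,"gripper":-1},{"wx":0,"wy":0,"wz":0,"tx":0,"ty":0,"tz":0,"gripper":-1}]'
cat > held.py <<'E'
from h import *
im,d,T=cam('wrist'); P=cloud('wrist',d,T); print(barfit(P))
l=(P-T[:3,3])@T[:3,:3]; m=(abs(l[...,1])<.018)&(abs(l[...,0])<.04)&(l[...,2]>-.02)&(l[...,2]<.03); q=l[m]
print('case top z (expect ~-.0105)',np.percentile(q[:,2],3).round(4),'x',np.percentile(q[:,0],[2,98]).round(4)); print(get_obs()['grasp_force'])
E
python3 - <<'E'
from held import *
plan(*barpt(.03,.001),.144,BY)
E
```

```text
time_s: 16.15
tool_pos: [0.4897, -0.2226, 0.221]
tool_rot: [-179.6, 0.2, -11.1]
force: [1.6, 1.8, -1.0]
grip_width: 0.0418
grasp_force: 25.0
time_s: 16.57
tool_pos: [0.5219, -0.0615, 0.2226]
tool_rot: [-179.8, 0.2, -0.2]
force: [-0.3, 1.6, -0.9]
grip_width: 0.0417
grasp_force: 25.0
time_s: 16.98
tool_pos: [0.5566, 0.0998, 0.2229]
tool_rot: [-179.9, 0.1, 10.8]
force: [-0.5, 0.8, -1.2]
grip_width: 0.0418
grasp_force: 25.0
time_s: 17.4
tool_pos: [0.5918, 0.2617, 0.2226]
tool_rot: [-179.8, 0.2, 21.7]
force: [-1.8, 2.6, -1.0]
grip_width: 0.0418
grasp_force: 25.0
time_s: 17.73
tool_pos: [0.5938, 0.2479, 0.2265]
tool_rot: [180.0, 0.0, 20.8]
force: [0.1, 0.2, -1.2]
grip_width: 0.0417
grasp_force: 25.0
('crest n', np.int64(1756), 'x at y=0', np.float64(0.0019), 'slope deg', np.float64(0.09), 'all x 2..98%', array([-0.0053,  0.0038,  0.0099]), 'ztop', np.float64(0.139))
case top z (expect ~-.0105) -0.0139 x [-0.0019  0.0315]
24.998932778835297
{'wx': -0.0, 'wy': 0.0, 'wz': -1.3, 'tx': -3.9, 'ty': -4.5, 'tz': 82.7}
```

```bash
python3 -m creep '[{"wx":0,"wy":0,"wz":-1.3,"tx":-4,"ty":-4,"tz":0,"gripper":-1},{"wx":0,"wy":0,"wz":-1.3,"tx":-4,"ty":-4,"tz":20,"gripper":-1},{"wx":0,"wy":0,"wz":-1.3,"tx":-4,"ty":-4,"tz":40,"gripper":-1},{"wx":0,"wy":0,"wz":-1.3,"tx":-4,"ty":-4,"tz":60,"gripper":-1},{"wx":0,"wy":0,"wz":-1.3,"tx":-4,"ty":-4,"tz":80,"gripper":-1}]' && python3 -m creep '[{"wx":0,"wy":0,"wz":0,"tx":0,"ty":0,"tz":0,"gripper":-1},{"wx":0,"wy":0,"wz":0,"tx":0,"ty":0,"tz":0,"gripper":-1},{"wx":0,"wy":0,"wz":0,"tx":0,"ty":0,"tz":0,"gripper":-1}]'; python3 -m creep '[{"wx":0,"wy":0,"wz":0,"tx":0,"ty":0,"tz":1,"gripper":-1},{"wx":0,"wy":0,"wz":0,"tx":0,"ty":0,"tz":2,"gripper":-1},{"wx":0,"wy":0,"wz":0,"tx":0,"ty":0,"tz":3,"gripper":-1},{"wx":0,"wy":0,"wz":0,"tx":0,"ty":0,"tz":3,"gripper":-1}]'; python3 -c "
from h import *
plan(*barpt(.03,.001),.1405,BY)"
```

```text
time_s: 18.2
tool_pos: [0.5881, 0.2527, 0.1462]
tool_rot: [-179.9, -0.0, 22.3]
force: [-0.0, -0.4, -0.6]
grip_width: 0.0417
grasp_force: 25.0
time_s: 18.45
tool_pos: [0.5891, 0.2528, 0.148]
tool_rot: [-180.0, -0.1, 22.3]
force: [0.2, 0.1, -1.0]
grip_width: 0.0417
grasp_force: 25.0
time_s: 18.78
tool_pos: [0.5886, 0.2527, 0.144]
tool_rot: [-180.0, -0.0, 22.3]
force: [0.5, 0.1, -0.2]
grip_width: 0.0415
grasp_force: 25.0
{'wx': -0.0, 'wy': -0.0, 'wz': 0.1, 'tx': -0.6, 'ty': 1.5, 'tz': 3.5}
```

```bash
python3 -m creep '[{"wx":0,"wy":0,"wz":0,"tx":0,"ty":0,"tz":1,"gripper":-1},{"wx":0,"wy":0,"wz":0,"tx":0,"ty":0,"tz":2,"gripper":-1},{"wx":0,"wy":0,"wz":0,"tx":0,"ty":0,"tz":2,"gripper":-1}]'; python3 -m creep '[{"wx":0,"wy":0,"wz":0,"tx":0,"ty":0,"tz":1,"gripper":-1},{"wx":0,"wy":0,"wz":0,"tx":0,"ty":0,"tz":1,"gripper":-1},{"wx":0,"wy":0,"wz":0,"tx":0,"ty":0,"tz":1,"gripper":-1}]'
```

```text
time_s: 19.03
tool_pos: [0.5884, 0.2526, 0.1413]
tool_rot: [180.0, 0.0, 22.3]
force: [0.8, -0.5, -1.6]
grip_width: 0.0414
grasp_force: 25.0
time_s: 19.28
tool_pos: [0.5885, 0.2526, 0.1405]
tool_rot: [180.0, -0.0, 22.3]
force: [0.8, 0.3, -0.9]
grip_width: 0.0416
grasp_force: 25.0
```

```bash
python3 -m creep '[{"wx":0,"wy":0,"wz":0,"tx":0,"ty":0,"tz":0.5,"gripper":-1},{"wx":0,"wy":0,"wz":0,"tx":0,"ty":0,"tz":0.5,"gripper":0.4},{"wx":0,"wy":0,"wz":0,"tx":0,"ty":0,"tz":0,"gripper":0.4},{"wx":0,"wy":0,"wz":0,"tx":0,"ty":0,"tz":0,"gripper":0.4},{"wx":0,"wy":0,"wz":0,"tx":0,"ty":0,"tz":0,"gripper":0.4}]' && python3 -m creep '[{"wx":0,"wy":0,"wz":0,"tx":0,"ty":0,"tz":-2,"gripper":0.4},{"wx":0,"wy":0,"wz":0,"tx":0,"ty":0,"tz":-10,"gripper":0.4},{"wx":0,"wy":0,"wz":0,"tx":0,"ty":0,"tz":-35,"gripper":0.4},{"wx":0,"wy":0,"wz":0,"tx":0,"ty":0,"tz":-75,"gripper":0.4},{"wx":0,"wy":0,"wz":0,"tx":0,"ty":0,"tz":-95,"gripper":1}]' && python3 -m creep '[{"wx":0,"wy":0,"wz":0,"tx":0,"ty":0,"tz":0,"gripper":1},{"wx":0,"wy":0,"wz":0,"tx":0,"ty":0,"tz":0,"gripper":1},{"wx":0,"wy":0,"wz":0,"tx":0,"ty":0,"tz":0,"gripper":1}]'
cat > bars.py <<'E'
from h import *
im,d,T=cam('side'); P=cloud('side',d,T); q=P[...,:2]-BM; x=q@BX; y=q@BU
m=(abs(x)<.04)&(P[...,2]>.148)&(P[...,2]<.162)&(abs(y)<.18)
k,l,s,c=cv2.connectedComponentsWithStats(m.astype(np.uint8))
for j in range(1,k):
    if s[j,4]>15: i=l==j; print('case on bar: y',y[i].mean().round(3),'x',x[i].mean().round(3),'z',P[i][:,2].mean().round(4),s[j,4],im[i].mean(0).round())
E
python3 - <<'E'
import bars
from h import *
plan(.4517,-.2656,.16,-15.5)
E
```

```text
time_s: 19.7
tool_pos: [0.5886, 0.2527, 0.1407]
tool_rot: [-180.0, -0.0, 22.3]
force: [-0.5, 1.1, 0.6]
grip_width: 0.0578
grasp_force: 0.0
time_s: 20.12
tool_pos: [0.5899, 0.2527, 0.2402]
tool_rot: [-180.0, -0.3, 22.2]
force: [0.8, 0.6, 0.4]
grip_width: 0.063
grasp_force: 0.0
time_s: 20.37
tool_pos: [0.5881, 0.2527, 0.2352]
tool_rot: [-180.0, 0.0, 22.3]
force: [0.3, 0.9, -0.2]
grip_width: 0.0799
grasp_force: 0.0
case on bar: y 0.107 x -0.003 z 0.1535 119 [179. 179. 174.]
case on bar: y 0.029 x -0.001 z 0.1541 133 [110. 110. 109.]
{'wx': 0.0, 'wy': 0.0, 'wz': 12.6, 'tx': -107.4, 'ty': 142.7, 'tz': 25.0}
{'wx': 0.0, 'wy': 0.0, 'wz': 12.6, 'tx': -73.7, 'ty': 162.6, 'tz': 25.0}
{'wx': 0.0, 'wy': 0.0, 'wz': 12.6, 'tx': -36.5, 'ty': 174.8, 'tz': 24.9}
```

Both cuffs are on the bar. Next is gold.

```bash
python3 -m creep '[{"wx":0,"wy":0,"wz":12.6,"tx":-107,"ty":143,"tz":0,"gripper":1},{"wx":0,"wy":0,"wz":12.6,"tx":-107,"ty":143,"tz":0,"gripper":1},{"wx":0,"wy":0,"wz":12.6,"tx":-107,"ty":143,"tz":0,"gripper":1},{"wx":0,"wy":0,"wz":12.6,"tx":-107,"ty":143,"tz":0,"gripper":1},{"wx":0,"wy":0,"wz":12.6,"tx":-107,"ty":143,"tz":0,"gripper":1}]' && python3 -m creep '[{"wx":0,"wy":0,"wz":12.6,"tx":-74,"ty":163,"tz":30,"gripper":1},{"wx":0,"wy":0,"wz":12.6,"tx":-74,"ty":163,"tz":30,"gripper":1},{"wx":0,"wy":0,"wz":12.6,"tx":-74,"ty":163,"tz":30,"gripper":1},{"wx":0,"wy":0,"wz":12.6,"tx":-74,"ty":163,"tz":30,"gripper":1},{"wx":0,"wy":0,"wz":12.6,"tx":-74,"ty":163,"tz":30,"gripper":1}]' && python3 -m creep '[{"wx":0,"wy":0,"wz":12.6,"tx":-36,"ty":175,"tz":40,"gripper":1},{"wx":0,"wy":0,"wz":12.6,"tx":-36,"ty":175,"tz":40,"gripper":1},{"wx":0,"wy":0,"wz":12.6,"tx":-36,"ty":175,"tz":40,"gripper":1},{"wx":0,"wy":0,"wz":12.6,"tx":-36,"ty":175,"tz":40,"gripper":1},{"wx":0,"wy":0,"wz":12.6,"tx":-36,"ty":175,"tz":40,"gripper":1}]' && python3 -m creep '[{"wx":0,"wy":0,"wz":0,"tx":0,"ty":0,"tz":0,"gripper":1},{"wx":0,"wy":0,"wz":0,"tx":0,"ty":0,"tz":0,"gripper":1},{"wx":0,"wy":0,"wz":0,"tx":0,"ty":0,"tz":0,"gripper":1},{"wx":0,"wy":0,"wz":0,"tx":0,"ty":0,"tz":0,"gripper":1}]'
python3 -c "
from h import *
plan(.4517,-.2656,.044,-15.5)"
```

```text
time_s: 20.83
tool_pos: [0.5416, 0.0715, 0.2346]
tool_rot: [179.9, 0.2, 9.2]
force: [1.4, -1.2, -0.3]
grip_width: 0.0869
grasp_force: 0.0
time_s: 21.25
tool_pos: [0.4947, -0.0998, 0.2039]
tool_rot: [179.9, 0.2, -3.4]
force: [0.3, -0.7, 0.0]
grip_width: 0.0866
grasp_force: 0.0
time_s: 21.67
tool_pos: [0.4492, -0.2715, 0.164]
tool_rot: [179.8, 0.1, -15.9]
force: [-0.4, 0.4, -0.5]
grip_width: 0.0874
grasp_force: 0.0
time_s: 22.0
tool_pos: [0.454, -0.2644, 0.1653]
tool_rot: [-180.0, 0.0, -15.4]
force: [-0.6, 0.5, 0.0]
grip_width: 0.087
grasp_force: 0.0
{'wx': -0.0, 'wy': 0.0, 'wz': 0.1, 'tx': -1.8, 'ty': 1.9, 'tz': 121.3}
```

```bash
python3 -m creep '[{"wx":0,"wy":0,"wz":0,"tx":-2,"ty":2,"tz":40,"gripper":1},{"wx":0,"wy":0,"wz":0,"tx":-2,"ty":2,"tz":80,"gripper":1},{"wx":0,"wy":0,"wz":0,"tx":-2,"ty":2,"tz":110,"gripper":1},{"wx":0,"wy":0,"wz":0,"tx":-2,"ty":2,"tz":120,"gripper":1},{"wx":0,"wy":0,"wz":0,"tx":-2,"ty":2,"tz":120,"gripper":1}]' && python3 -m creep '[{"wx":0,"wy":0,"wz":0,"tx":0,"ty":0,"tz":0,"gripper":1},{"wx":0,"wy":0,"wz":0,"tx":0,"ty":0,"tz":0,"gripper":1},{"wx":0,"wy":0,"wz":0,"tx":0,"ty":0,"tz":0,"gripper":-1},{"wx":0,"wy":0,"wz":0,"tx":0,"ty":0,"tz":0,"gripper":-1},{"wx":0,"wy":0,"wz":0,"tx":0,"ty":0,"tz":0,"gripper":-1}]' 25 && python3 -m creep '[{"wx":0,"wy":0,"wz":0,"tx":0,"ty":0,"tz":0,"gripper":-1},{"wx":0,"wy":0,"wz":0,"tx":0,"ty":0,"tz":0,"gripper":-1},{"wx":0,"wy":0,"wz":0,"tx":0,"ty":0,"tz":0,"gripper":-1},{"wx":0,"wy":0,"wz":0,"tx":0,"ty":0,"tz":0,"gripper":-1},{"wx":0,"wy":0,"wz":0,"tx":0,"ty":0,"tz":0,"gripper":-1}]'
```

```text
time_s: 22.42
tool_pos: [0.4495, -0.2656, 0.0435]
tool_rot: [-180.0, 0.3, -15.4]
force: [-1.0, -0.1, 0.9]
grip_width: 0.0868
grasp_force: 0.0
time_s: 22.83
tool_pos: [0.4516, -0.2678, 0.0467]
tool_rot: [-180.0, -0.1, -15.5]
force: [0.1, 0.4, 1.1]
grip_width: 0.0743
grasp_force: 0.0
time_s: 23.25
tool_pos: [0.4507, -0.2676, 0.0455]
tool_rot: [-180.0, 0.0, -15.5]
force: [-0.4, -0.2, -0.1]
grip_width: 0.0416
grasp_force: 21.8
```

```bash
python3 -m creep '[{"wx":0,"wy":0,"wz":0,"tx":0,"ty":0,"tz":0,"gripper":-1},{"wx":0,"wy":0,"wz":0,"tx":0,"ty":0,"tz":-40,"gripper":-1},{"wx":0,"wy":0,"wz":0,"tx":0,"ty":0,"tz":-80,"gripper":-1},{"wx":0,"wy":0,"wz":0,"tx":0,"ty":0,"tz":-120,"gripper":-1},{"wx":0,"wy":0,"wz":0,"tx":0,"ty":0,"tz":-160,"gripper":-1}]' && python3 -m creep '[{"wx":0,"wy":0,"wz":0,"tx":0,"ty":0,"tz":-15,"gripper":-1},{"wx":0,"wy":0,"wz":0,"tx":0,"ty":0,"tz":-18,"gripper":-1},{"wx":0,"wy":0,"wz":0,"tx":0,"ty":0,"tz":-18,"gripper":-1},{"wx":0,"wy":0,"wz":0,"tx":0,"ty":0,"tz":-18,"gripper":-1}]'
python3 -c "
from h import *
plan(*barpt(-.048,.001),.225,BY)"
```

```text
time_s: 23.67
tool_pos: [0.4498, -0.268, 0.2068]
tool_rot: [180.0, 0.1, -15.6]
force: [0.8, 1.0, -1.0]
grip_width: 0.0417
grasp_force: 25.0
time_s: 24.0
tool_pos: [0.45, -0.267, 0.2221]
tool_rot: [-180.0, 0.1, -15.5]
force: [-0.1, -0.1, -0.7]
grip_width: 0.0414
grasp_force: 25.0
{'wx': -0.0, 'wy': 0.0, 'wz': -12.6, 'tx': 14.2, 'ty': -158.2, 'tz': -0.9}
{'wx': -0.0, 'wy': 0.0, 'wz': -12.6, 'tx': 48.3, 'ty': -151.3, 'tz': -0.9}
{'wx': -0.0, 'wy': 0.0, 'wz': -12.6, 'tx': 80.0, 'ty': -137.2, 'tz': -1.0}
```

```bash
python3 -m creep '[{"wx":0,"wy":0,"wz":-12.6,"tx":14,"ty":-158,"tz":-1,"gripper":-1},{"wx":0,"wy":0,"wz":-12.6,"tx":14,"ty":-158,"tz":-1,"gripper":-1},{"wx":0,"wy":0,"wz":-12.6,"tx":14,"ty":-158,"tz":-1,"gripper":-1},{"wx":0,"wy":0,"wz":-12.6,"tx":14,"ty":-158,"tz":-1,"gripper":-1},{"wx":0,"wy":0,"wz":-12.6,"tx":14,"ty":-158,"tz":-1,"gripper":-1}]' && python3 -m creep '[{"wx":0,"wy":0,"wz":-12.6,"tx":48,"ty":-151,"tz":-1,"gripper":-1},{"wx":0,"wy":0,"wz":-12.6,"tx":48,"ty":-151,"tz":-1,"gripper":-1},{"wx":0,"wy":0,"wz":-12.6,"tx":48,"ty":-151,"tz":-1,"gripper":-1},{"wx":0,"wy":0,"wz":-12.6,"tx":48,"ty":-151,"tz":-1,"gripper":-1},{"wx":0,"wy":0,"wz":-12.6,"tx":48,"ty":-151,"tz":-1,"gripper":-1}]' && python3 -m creep '[{"wx":0,"wy":0,"wz":-12.6,"tx":80,"ty":-137,"tz":-1,"gripper":-1},{"wx":0,"wy":0,"wz":-12.6,"tx":80,"ty":-137,"tz":-1,"gripper":-1},{"wx":0,"wy":0,"wz":-12.6,"tx":80,"ty":-137,"tz":-1,"gripper":-1},{"wx":0,"wy":0,"wz":-12.6,"tx":80,"ty":-137,"tz":-1,"gripper":-1},{"wx":0,"wy":0,"wz":-12.6,"tx":80,"ty":-137,"tz":-1,"gripper":-1}]' && python3 -m creep '[{"wx":0,"wy":0,"wz":0,"tx":0,"ty":0,"tz":0,"gripper":-1},{"wx":0,"wy":0,"wz":0,"tx":0,"ty":0,"tz":0,"gripper":-1},{"wx":0,"wy":0,"wz":0,"tx":0,"ty":0,"tz":0,"gripper":-1},{"wx":0,"wy":0,"wz":0,"tx":0,"ty":0,"tz":0,"gripper":-1}]'
python3 - <<'E'
from held import *
plan(*barpt(-.048,.001),.144,BY)
E
```

```text
time_s: 24.42
tool_pos: [0.5078, -0.1097, 0.2219]
tool_rot: [-179.9, 0.2, -2.2]
force: [0.5, 0.8, -1.5]
grip_width: 0.042
grasp_force: 25.0
time_s: 24.83
tool_pos: [0.5625, 0.0386, 0.2222]
tool_rot: [-179.9, 0.2, 10.3]
force: [-0.2, 1.6, -0.8]
grip_width: 0.0418
grasp_force: 25.0
time_s: 25.25
tool_pos: [0.6174, 0.1872, 0.222]
tool_rot: [-179.9, 0.2, 22.9]
force: [-1.6, 2.0, -1.6]
grip_width: 0.0421
grasp_force: 25.0
time_s: 25.58
tool_pos: [0.6178, 0.1752, 0.2263]
tool_rot: [180.0, 0.0, 22.1]
force: [0.4, 0.3, -0.8]
grip_width: 0.0416
grasp_force: 25.0
('crest n', np.int64(1441), 'x at y=0', np.float64(0.0021), 'slope deg', np.float64(-0.01), 'all x 2..98%', array([-0.0052,  0.0036,  0.0099]), 'ztop', np.float64(0.139))
case top z (expect ~-.0105) -0.0108 x [-0.0035  0.0313]
24.996141493320465
{'wx': -0.0, 'wy': 0.0, 'wz': -0.0, 'tx': 1.3, 'ty': -2.9, 'tz': 82.6}
```

Lower to just above the expected contact height (0.1435), then press down gently.

```bash
python3 -m creep '[{"wx":0,"wy":0,"wz":0,"tx":1,"ty":-3,"tz":16,"gripper":-1},{"wx":0,"wy":0,"wz":0,"tx":1,"ty":-3,"tz":32,"gripper":-1},{"wx":0,"wy":0,"wz":0,"tx":1,"ty":-3,"tz":48,"gripper":-1},{"wx":0,"wy":0,"wz":0,"tx":1,"ty":-3,"tz":64,"gripper":-1},{"wx":0,"wy":0,"wz":0,"tx":1,"ty":-3,"tz":79,"gripper":-1}]' && python3 -m creep '[{"wx":0,"wy":0,"wz":0,"tx":0,"ty":0,"tz":0,"gripper":-1},{"wx":0,"wy":0,"wz":0,"tx":0,"ty":0,"tz":0,"gripper":-1},{"wx":0,"wy":0,"wz":0,"tx":0,"ty":0,"tz":0,"gripper":-1}]'; python3 -m creep '[{"wx":0,"wy":0,"wz":0,"tx":0,"ty":0,"tz":1,"gripper":-1},{"wx":0,"wy":0,"wz":0,"tx":0,"ty":0,"tz":2,"gripper":-1},{"wx":0,"wy":0,"wz":0,"tx":0,"ty":0,"tz":2,"gripper":-1}]';python3 -m creep '[{"wx":0,"wy":0,"wz":0,"tx":0,"ty":0,"tz":1,"gripper":-1},{"wx":0,"wy":0,"wz":0,"tx":0,"ty":0,"tz":1,"gripper":-1},{"wx":0,"wy":0,"wz":0,"tx":0,"ty":0,"tz":1,"gripper":-1}]'
```

```text
time_s: 26.05
tool_pos: [0.6176, 0.1799, 0.1471]
tool_rot: [-180.0, -0.0, 22.2]
force: [0.4, 0.2, -1.7]
grip_width: 0.0416
grasp_force: 25.0
time_s: 26.3
tool_pos: [0.6184, 0.1804, 0.1488]
tool_rot: [-180.0, -0.1, 22.2]
force: [0.2, -0.5, 0.4]
grip_width: 0.0416
grasp_force: 25.0
time_s: 26.55
tool_pos: [0.6181, 0.1809, 0.1462]
tool_rot: [-180.0, -0.1, 22.3]
force: [-0.5, 0.0, -0.6]
grip_width: 0.0415
grasp_force: 25.0
time_s: 26.8
tool_pos: [0.6178, 0.1808, 0.1446]
tool_rot: [-180.0, -0.0, 22.3]
force: [-0.1, 0.2, -0.9]
grip_width: 0.0415
grasp_force: 25.0
```

```bash
python3 -m creep '[{"wx":0,"wy":0,"wz":0,"tx":0,"ty":0,"tz":1,"gripper":-1},{"wx":0,"wy":0,"wz":0,"tx":0,"ty":0,"tz":1,"gripper":-1},{"wx":0,"wy":0,"wz":0,"tx":0,"ty":0,"tz":1,"gripper":-1}]' && python3 -m creep '[{"wx":0,"wy":0,"wz":0,"tx":0,"ty":0,"tz":0,"gripper":-1},{"wx":0,"wy":0,"wz":0,"tx":0,"ty":0,"tz":0,"gripper":0.4},{"wx":0,"wy":0,"wz":0,"tx":0,"ty":0,"tz":0,"gripper":0.4},{"wx":0,"wy":0,"wz":0,"tx":0,"ty":0,"tz":0,"gripper":0.4},{"wx":0,"wy":0,"wz":0,"tx":0,"ty":0,"tz":0,"gripper":0.4}]' && python3 -m creep '[{"wx":0,"wy":0,"wz":0,"tx":0,"ty":0,"tz":-2,"gripper":0.4},{"wx":0,"wy":0,"wz":0,"tx":0,"ty":0,"tz":-10,"gripper":0.4},{"wx":0,"wy":0,"wz":0,"tx":0,"ty":0,"tz":-35,"gripper":0.4},{"wx":0,"wy":0,"wz":0,"tx":0,"ty":0,"tz":-75,"gripper":0.4},{"wx":0,"wy":0,"wz":0,"tx":0,"ty":0,"tz":-95,"gripper":1}]' && python3 -m creep '[{"wx":0,"wy":0,"wz":0,"tx":0,"ty":0,"tz":0,"gripper":1},{"wx":0,"wy":0,"wz":0,"tx":0,"ty":0,"tz":0,"gripper":1},{"wx":0,"wy":0,"wz":0,"tx":0,"ty":0,"tz":0,"gripper":1}]'
python3 - <<'E'
import bars
from h import *
plan(.4384,-.1333,.16,-3)
E
```

```text
time_s: 27.05
tool_pos: [0.6178, 0.1808, 0.1435]
tool_rot: [-180.0, 0.0, 22.3]
force: [0.2, -0.3, -1.0]
grip_width: 0.0417
grasp_force: 25.0
time_s: 27.47
tool_pos: [0.6179, 0.1808, 0.1438]
tool_rot: [-180.0, -0.0, 22.3]
force: [-0.8, 0.3, -0.5]
grip_width: 0.0581
grasp_force: 0.0
time_s: 27.88
tool_pos: [0.6192, 0.1807, 0.2432]
tool_rot: [180.0, -0.3, 22.2]
force: [0.7, -0.1, 0.5]
grip_width: 0.0631
grasp_force: 0.0
time_s: 28.13
tool_pos: [0.6175, 0.1808, 0.2383]
tool_rot: [-180.0, 0.0, 22.3]
force: [-0.6, 0.7, -0.0]
grip_width: 0.08
grasp_force: 0.0
case on bar: y 0.107 x -0.003 z 0.1536 120 [171. 171. 166.]
case on bar: y 0.029 x -0.0 z 0.1536 129 [121. 124. 124.]
case on bar: y -0.046 x -0.003 z 0.1536 133 [175. 158. 120.]
{'wx': 0.0, 'wy': 0.1, 'wz': 12.6, 'tx': -142.1, 'ty': 111.5, 'tz': 39.0}
{'wx': 0.0, 'wy': 0.1, 'wz': 12.6, 'tx': -114.3, 'ty': 139.9, 'tz': 38.9}
```

Gold is draped. Rose next.

```bash
python3 -m creep '[{"wx":0,"wy":0,"wz":12.6,"tx":-142,"ty":112,"tz":0,"gripper":1},{"wx":0,"wy":0,"wz":12.6,"tx":-142,"ty":112,"tz":0,"gripper":1},{"wx":0,"wy":0,"wz":12.6,"tx":-142,"ty":112,"tz":0,"gripper":1},{"wx":0,"wy":0,"wz":12.6,"tx":-142,"ty":112,"tz":0,"gripper":1},{"wx":0,"wy":0,"wz":12.6,"tx":-142,"ty":112,"tz":0,"gripper":1}]' && python3 -m creep '[{"wx":0,"wy":0,"wz":12.6,"tx":-114,"ty":140,"tz":40,"gripper":1},{"wx":0,"wy":0,"wz":12.6,"tx":-114,"ty":140,"tz":40,"gripper":1},{"wx":0,"wy":0,"wz":12.6,"tx":-114,"ty":140,"tz":40,"gripper":1},{"wx":0,"wy":0,"wz":12.6,"tx":-114,"ty":140,"tz":40,"gripper":1},{"wx":0,"wy":0,"wz":12.6,"tx":-114,"ty":140,"tz":40,"gripper":1}]' && python3 -m creep '[{"wx":0,"wy":0,"wz":0,"tx":0,"ty":0,"tz":0,"gripper":1},{"wx":0,"wy":0,"wz":0,"tx":0,"ty":0,"tz":0,"gripper":1},{"wx":0,"wy":0,"wz":0,"tx":0,"ty":0,"tz":0,"gripper":1},{"wx":0,"wy":0,"wz":0,"tx":0,"ty":0,"tz":0,"gripper":1}]'
python3 -c "
from h import *
plan(.4384,-.1333,.044,-2.5);print(get_obs()['qpos'])"
```

```text
time_s: 28.6
tool_pos: [0.5255, 0.0166, 0.2371]
tool_rot: [180.0, 0.2, 9.3]
force: [0.3, -1.1, -0.6]
grip_width: 0.0869
grasp_force: 0.0
time_s: 29.02
tool_pos: [0.4359, -0.1381, 0.1963]
tool_rot: [-180.0, 0.2, -3.2]
force: [0.4, -0.4, -0.3]
grip_width: 0.0872
grasp_force: 0.0
time_s: 29.35
tool_pos: [0.4406, -0.1324, 0.1986]
tool_rot: [180.0, 0.0, -2.8]
force: [1.2, 0.3, -0.3]
grip_width: 0.087
grasp_force: 0.0
{'wx': 0.0, 'wy': 0.0, 'wz': -0.3, 'tx': -2.2, 'ty': 0.9, 'tz': 154.6}
[-50.5819315  -12.30496002  58.10380217 112.36547658  10.87496404
  74.47610035 -88.80862465]
```

```bash
python3 -m creep '[{"wx":0,"wy":0,"wz":0,"tx":-2,"ty":1,"tz":40,"gripper":1},{"wx":0,"wy":0,"wz":0,"tx":-2,"ty":1,"tz":80,"gripper":1},{"wx":0,"wy":0,"wz":0,"tx":-2,"ty":1,"tz":115,"gripper":1},{"wx":0,"wy":0,"wz":0,"tx":-2,"ty":1,"tz":145,"gripper":1},{"wx":0,"wy":0,"wz":0,"tx":-2,"ty":1,"tz":153,"gripper":1}]' && python3 -m creep '[{"wx":0,"wy":0,"wz":0,"tx":0,"ty":0,"tz":0,"gripper":1},{"wx":0,"wy":0,"wz":0,"tx":0,"ty":0,"tz":0,"gripper":1},{"wx":0,"wy":0,"wz":0,"tx":0,"ty":0,"tz":0,"gripper":1}]';python3 -c "
from h import *
plan(.4384,-.1333,.044,-2.5);print(get_obs()['qpos'])"
```

```text
time_s: 29.77
tool_pos: [0.4349, -0.1335, 0.041]
tool_rot: [179.7, 0.5, -2.8]
force: [-0.8, 0.3, 0.8]
grip_width: 0.0869
grasp_force: 0.0
time_s: 30.02
tool_pos: [0.4392, -0.1344, 0.0465]
tool_rot: [180.0, -0.1, -2.9]
force: [-0.3, -0.3, 0.1]
grip_width: 0.087
grasp_force: 0.0
{'wx': 0.0, 'wy': -0.1, 'wz': -0.4, 'tx': -0.9, 'ty': -1.1, 'tz': 2.5}
[-48.7969036    8.96481516  66.91074099 122.38347936 -10.15012649
  54.40517796 -69.05769423]
```

```bash
python3 -m creep '[{"wx":0,"wy":0,"wz":0,"tx":-1,"ty":-1,"tz":1.5,"gripper":1},{"wx":0,"wy":0,"wz":0,"tx":-1,"ty":-1,"tz":1.5,"gripper":-1},{"wx":0,"wy":0,"wz":0,"tx":-1,"ty":-1,"tz":1.5,"gripper":-1},{"wx":0,"wy":0,"wz":0,"tx":-1,"ty":-1,"tz":1.5,"gripper":-1},{"wx":0,"wy":0,"wz":0,"tx":-1,"ty":-1,"tz":1.5,"gripper":-1}]' 25 && python3 -m creep '[{"wx":0,"wy":0,"wz":0,"tx":0,"ty":0,"tz":0,"gripper":-1},{"wx":0,"wy":0,"wz":0,"tx":0,"ty":0,"tz":0,"gripper":-1},{"wx":0,"wy":0,"wz":0,"tx":0,"ty":0,"tz":0,"gripper":-1},{"wx":0,"wy":0,"wz":0,"tx":0,"ty":0,"tz":0,"gripper":-1},{"wx":0,"wy":0,"wz":0,"tx":0,"ty":0,"tz":0,"gripper":-1}]' && python3 -m creep '[{"wx":0,"wy":0,"wz":0,"tx":0,"ty":0,"tz":-40,"gripper":-1},{"wx":0,"wy":0,"wz":0,"tx":0,"ty":0,"tz":-80,"gripper":-1},{"wx":0,"wy":0,"wz":0,"tx":0,"ty":0,"tz":-120,"gripper":-1},{"wx":0,"wy":0,"wz":0,"tx":0,"ty":0,"tz":-155,"gripper":-1},{"wx":0,"wy":0,"wz":0,"tx":0,"ty":0,"tz":-175,"gripper":-1}]' && python3 -m creep '[{"wx":0,"wy":0,"wz":0,"tx":0,"ty":0,"tz":0,"gripper":-1},{"wx":0,"wy":0,"wz":0,"tx":0,"ty":0,"tz":0,"gripper":-1},{"wx":0,"wy":0,"wz":0,"tx":0,"ty":0,"tz":0,"gripper":-1}]'
python3 -c "
from h import *
plan(*barpt(-.122,.001),.225,BY)"
```

```text
time_s: 30.43
tool_pos: [0.4373, -0.1334, 0.0444]
tool_rot: [-179.9, -0.1, -2.9]
force: [1.0, -0.3, 0.1]
grip_width: 0.068
grasp_force: 0.0
time_s: 30.85
tool_pos: [0.437, -0.1337, 0.044]
tool_rot: [180.0, -0.0, -2.9]
force: [-0.6, 0.6, 0.7]
grip_width: 0.0419
grasp_force: 25.0
time_s: 31.27
tool_pos: [0.4385, -0.1338, 0.223]
tool_rot: [-179.9, -0.3, -2.9]
force: [1.4, 0.9, -1.6]
grip_width: 0.0417
grasp_force: 25.0
time_s: 31.52
tool_pos: [0.4361, -0.1337, 0.2178]
tool_rot: [-180.0, 0.1, -3.0]
force: [-0.5, -0.3, -1.2]
grip_width: 0.0416
grasp_force: 25.0
{'wx': -0.0, 'wy': 0.1, 'wz': -12.6, 'tx': 98.5, 'ty': -127.3, 'tz': -3.8}
{'wx': -0.0, 'wy': 0.1, 'wz': -12.6, 'tx': 123.8, 'ty': -102.9, 'tz': -3.7}
```

```bash
python3 -m creep '[{"wx":0,"wy":0,"wz":-12.6,"tx":98,"ty":-126,"tz":-4,"gripper":-1},{"wx":0,"wy":0,"wz":-12.6,"tx":98,"ty":-126,"tz":-4,"gripper":-1},{"wx":0,"wy":0,"wz":-12.6,"tx":98,"ty":-126,"tz":-4,"gripper":-1},{"wx":0,"wy":0,"wz":-12.6,"tx":98,"ty":-126,"tz":-4,"gripper":-1},{"wx":0,"wy":0,"wz":-12.6,"tx":98,"ty":-126,"tz":-4,"gripper":-1}]' && python3 -m creep '[{"wx":0,"wy":0,"wz":-12.6,"tx":124,"ty":-102,"tz":-4,"gripper":-1},{"wx":0,"wy":0,"wz":-12.6,"tx":124,"ty":-102,"tz":-4,"gripper":-1},{"wx":0,"wy":0,"wz":-12.6,"tx":124,"ty":-102,"tz":-4,"gripper":-1},{"wx":0,"wy":0,"wz":-12.6,"tx":124,"ty":-102,"tz":-4,"gripper":-1},{"wx":0,"wy":0,"wz":-12.6,"tx":124,"ty":-102,"tz":-4,"gripper":-1}]' && python3 -m creep '[{"wx":0,"wy":0,"wz":0,"tx":0,"ty":0,"tz":0,"gripper":-1},{"wx":0,"wy":0,"wz":0,"tx":0,"ty":0,"tz":0,"gripper":-1},{"wx":0,"wy":0,"wz":0,"tx":0,"ty":0,"tz":0,"gripper":-1},{"wx":0,"wy":0,"wz":0,"tx":0,"ty":0,"tz":0,"gripper":-1}]'
python3 - <<'E'
from held import *
plan(*barpt(-.122,.001),.142,BY)
E
```

```text
time_s: 31.93
tool_pos: [0.5438, -0.0045, 0.2195]
tool_rot: [179.6, 0.3, 10.3]
force: [-0.5, 3.0, -1.5]
grip_width: 0.0421
grasp_force: 25.0
time_s: 32.35
tool_pos: [0.6482, 0.117, 0.2223]
tool_rot: [180.0, 0.2, 22.8]
force: [-0.9, 3.1, -1.7]
grip_width: 0.0417
grasp_force: 25.0
time_s: 32.68
tool_pos: [0.6457, 0.1066, 0.2272]
tool_rot: [-180.0, 0.0, 22.1]
force: [0.5, -0.2, 0.4]
grip_width: 0.0418
grasp_force: 25.0
('crest n', np.int64(983), 'x at y=0', np.float64(0.0024), 'slope deg', np.float64(0.22), 'all x 2..98%', array([-0.006 ,  0.0037,  0.0181]), 'ztop', np.float64(0.1436))
case top z (expect ~-.0105) -0.0121 x [-0.0027  0.0323]
24.995329678058624
{'wx': -0.0, 'wy': -0.0, 'wz': -0.0, 'tx': 1.3, 'ty': -3.1, 'tz': 85.4}
```

```bash
python3 -m creep '[{"wx":0,"wy":0,"wz":0,"tx":1,"ty":-3,"tz":16,"gripper":-1},{"wx":0,"wy":0,"wz":0,"tx":1,"ty":-3,"tz":32,"gripper":-1},{"wx":0,"wy":0,"wz":0,"tx":1,"ty":-3,"tz":48,"gripper":-1},{"wx":0,"wy":0,"wz":0,"tx":1,"ty":-3,"tz":64,"gripper":-1},{"wx":0,"wy":0,"wz":0,"tx":1,"ty":-3,"tz":80,"gripper":-1}]' && python3 -m creep '[{"wx":0,"wy":0,"wz":0,"tx":0,"ty":0,"tz":1,"gripper":-1},{"wx":0,"wy":0,"wz":0,"tx":0,"ty":0,"tz":2,"gripper":-1},{"wx":0,"wy":0,"wz":0,"tx":0,"ty":0,"tz":3,"gripper":-1},{"wx":0,"wy":0,"wz":0,"tx":0,"ty":0,"tz":3,"gripper":-1}]'; python3 -m creep '[{"wx":0,"wy":0,"wz":0,"tx":0,"ty":0,"tz":1,"gripper":-1},{"wx":0,"wy":0,"wz":0,"tx":0,"ty":0,"tz":1.5,"gripper":-1},{"wx":0,"wy":0,"wz":0,"tx":0,"ty":0,"tz":1.5,"gripper":-1}]'
```

```text
time_s: 33.15
tool_pos: [0.6459, 0.1112, 0.147]
tool_rot: [-180.0, -0.1, 22.2]
force: [0.2, 0.4, -0.4]
grip_width: 0.0413
grasp_force: 25.0
time_s: 33.48
tool_pos: [0.6468, 0.1115, 0.1454]
tool_rot: [180.0, -0.1, 22.2]
force: [-0.1, -0.9, -1.1]
grip_width: 0.0418
grasp_force: 25.0
time_s: 33.73
tool_pos: [0.6464, 0.1117, 0.143]
tool_rot: [-180.0, -0.0, 22.3]
force: [0.5, 0.1, -0.4]
grip_width: 0.0417
grasp_force: 25.0
```

```bash
python3 -m creep '[{"wx":0,"wy":0,"wz":0,"tx":0,"ty":0,"tz":1,"gripper":-1},{"wx":0,"wy":0,"wz":0,"tx":0,"ty":0,"tz":1,"gripper":-1},{"wx":0,"wy":0,"wz":0,"tx":0,"ty":0,"tz":1,"gripper":-1}]' && python3 -m creep '[{"wx":0,"wy":0,"wz":0,"tx":0,"ty":0,"tz":0,"gripper":-1},{"wx":0,"wy":0,"wz":0,"tx":0,"ty":0,"tz":0,"gripper":0.4},{"wx":0,"wy":0,"wz":0,"tx":0,"ty":0,"tz":0,"gripper":0.4},{"wx":0,"wy":0,"wz":0,"tx":0,"ty":0,"tz":0,"gripper":0.4},{"wx":0,"wy":0,"wz":0,"tx":0,"ty":0,"tz":0,"gripper":0.4}]' && python3 -m creep '[{"wx":0,"wy":0,"wz":0,"tx":0,"ty":0,"tz":-2,"gripper":0.4},{"wx":0,"wy":0,"wz":0,"tx":0,"ty":0,"tz":-10,"gripper":0.4},{"wx":0,"wy":0,"wz":0,"tx":0,"ty":0,"tz":-35,"gripper":0.4},{"wx":0,"wy":0,"wz":0,"tx":0,"ty":0,"tz":-75,"gripper":0.4},{"wx":0,"wy":0,"wz":0,"tx":0,"ty":0,"tz":-110,"gripper":1}]' && python3 -m creep '[{"wx":0,"wy":0,"wz":0,"tx":0,"ty":0,"tz":0,"gripper":1},{"wx":0,"wy":0,"wz":0,"tx":0,"ty":0,"tz":0,"gripper":1},{"wx":0,"wy":0,"wz":0,"tx":0,"ty":0,"tz":0,"gripper":1}]'
cat > dials.py <<'E'
from h import *
def find(P,im):
    out=[]
    m=(P[...,2]>-.004)&(P[...,2]<.012)&(im[...,0]>130)&(P[...,0]>.40)&(P[...,0]<.8)&(P[...,1]<.02)&(P[...,1]>-.42)
    k,l,s,_=cv2.connectedComponentsWithStats(m.astype(np.uint8))
    for j in range(1,k):
        if s[j,4]<80: continue
        p=P[l==j]; c,sz,a=rect(p)
        if not(75<max(sz)<110 and 45<min(sz)<75): continue
        a=a if sz[0]>sz[1] else a-90
        col=im[l==j]; print('dial c',c,sz,'long axis deg',round((a+90)%180-90,1),'z',p[:,2].mean().round(4),'darkest',col[col.sum(1).argsort()[:8]].mean(0).round())
E
python3 - <<'E'
import bars
from h import *
from dials import find
for n in('side','scene'):
    im,d,T=cam(n); print(n); find(cloud(n,d,T),im.astype(int))
plan(.5939,-.30,.30,11.7)
E
```

```text
time_s: 33.98
tool_pos: [0.6465, 0.1117, 0.1419]
tool_rot: [180.0, -0.0, 22.3]
force: [-0.2, 0.2, 0.8]
grip_width: 0.0417
grasp_force: 25.0
time_s: 34.4
tool_pos: [0.6461, 0.1117, 0.1414]
tool_rot: [-180.0, 0.0, 22.3]
force: [-0.8, -0.5, 0.2]
grip_width: 0.0581
grasp_force: 0.0
time_s: 34.82
tool_pos: [0.6458, 0.1115, 0.2534]
tool_rot: [180.0, 0.0, 22.2]
force: [0.5, 0.8, -0.2]
grip_width: 0.0634
grasp_force: 0.0
time_s: 35.07
tool_pos: [0.6461, 0.1117, 0.2518]
tool_rot: [-180.0, -0.0, 22.3]
force: [0.2, -1.1, 0.3]
grip_width: 0.08
grasp_force: 0.0
case on bar: y 0.108 x -0.002 z 0.1532 114 [172. 172. 167.]
case on bar: y 0.029 x -0.001 z 0.1537 131 [120. 121. 121.]
case on bar: y -0.046 x -0.003 z 0.1536 135 [189. 176. 134.]
case on bar: y -0.121 x -0.001 z 0.1534 131 [173. 141. 122.]
side
scene
dial c [ 574.6 -107.3] [65.4 99. ] long axis deg -11.4 z 0.0042 darkest [145. 104.  84.]
dial c [ 591.5 -248.3] [96.  64.6] long axis deg 8.4 z 0.0063 darkest [137.  96.  75.]
{'wx': -0.0, 'wy': 0.0, 'wz': 3.5, 'tx': -68.0, 'ty': 120.5, 'tz': -16.5}
{'wx': -0.0, 'wy': 0.0, 'wz': 3.5, 'tx': -60.4, 'ty': 124.5, 'tz': -16.5}
{'wx': -0.0, 'wy': 0.0, 'wz': 3.5, 'tx': -52.6, 'ty': 128.0, 'tz': -16.6}
```

All four cuffs are on the bar. The navy dial has been knocked to about (0.575,-0.107), so I'll look at both dials from above.

```bash
python3 -c "
from h import *
plan(.52,-.18,.30,11.7)"
```

```text
{'wx': -0.0, 'wy': 0.1, 'wz': 5.3, 'tx': -113.4, 'ty': 111.3, 'tz': -24.7}
{'wx': -0.0, 'wy': 0.1, 'wz': 5.3, 'tx': -102.6, 'ty': 121.2, 'tz': -24.8}
```

```bash
python3 -m creep '[{"wx":0,"wy":0,"wz":5,"tx":-113,"ty":111,"tz":-25,"gripper":1},{"wx":0,"wy":0,"wz":5,"tx":-113,"ty":111,"tz":-25,"gripper":1},{"wx":0,"wy":0,"wz":5,"tx":-113,"ty":111,"tz":-25,"gripper":1},{"wx":0,"wy":0,"wz":5,"tx":-113,"ty":111,"tz":-25,"gripper":1},{"wx":0,"wy":0,"wz":5,"tx":-113,"ty":111,"tz":-25,"gripper":1}]' && python3 -m creep '[{"wx":0,"wy":0,"wz":5,"tx":-103,"ty":121,"tz":-25,"gripper":1},{"wx":0,"wy":0,"wz":5,"tx":-103,"ty":121,"tz":-25,"gripper":1},{"wx":0,"wy":0,"wz":5,"tx":-103,"ty":121,"tz":-25,"gripper":1},{"wx":0,"wy":0,"wz":5,"tx":-103,"ty":121,"tz":-25,"gripper":1},{"wx":0,"wy":0,"wz":5,"tx":-103,"ty":121,"tz":-25,"gripper":1}]' && python3 -m creep '[{"wx":0,"wy":0,"wz":0,"tx":0,"ty":0,"tz":0,"gripper":1},{"wx":0,"wy":0,"wz":0,"tx":0,"ty":0,"tz":0,"gripper":1},{"wx":0,"wy":0,"wz":0,"tx":0,"ty":0,"tz":0,"gripper":1},{"wx":0,"wy":0,"wz":0,"tx":0,"ty":0,"tz":0,"gripper":1},{"wx":0,"wy":0,"wz":0,"tx":0,"ty":0,"tz":0,"gripper":1}]'
python3 - <<'E'
from dials import *
im,d,T=cam('wrist'); save(im,'w5.png'); find(cloud('wrist',d,T),im.astype(int))
E
```

```text
time_s: 35.63
tool_pos: [0.5806, -0.0441, 0.2777]
tool_rot: [179.9, 0.0, 16.5]
force: [0.3, -1.7, 0.8]
grip_width: 0.0867
grasp_force: 0.0
time_s: 36.05
tool_pos: [0.5171, -0.1893, 0.3026]
tool_rot: [179.9, -0.0, 11.5]
force: [-1.1, -1.3, -0.3]
grip_width: 0.0866
grasp_force: 0.0
time_s: 36.47
tool_pos: [0.5217, -0.1785, 0.3011]
tool_rot: [180.0, 0.1, 12.4]
force: [0.8, -0.2, -0.2]
grip_width: 0.0869
grasp_force: 0.0
dial c [ 575.3 -110.6] [60.8 90.7] long axis deg -11.1 z 0.0056 darkest [140.  93.  70.]
dial c [ 593.  -250.2] [90.7 60.5] long axis deg 11.4 z 0.0056 darkest [141.  88.  59.]
```

View pics/w5.png

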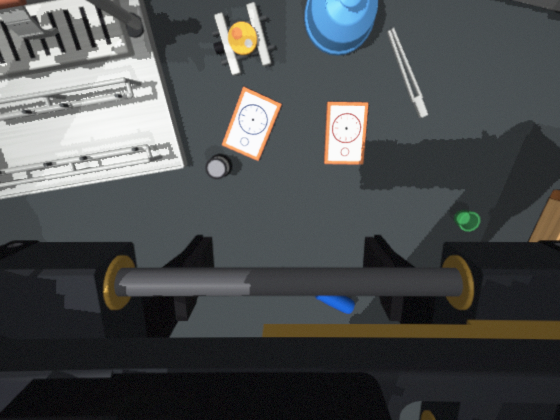

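Navy dial (252,123) and red dial (346,133) are both clear, with the loupe (218,166) off navy's corner. I'll refine the rack position from the stored overhead cloud and plan the approach to the red dial.

```bash
python3 - <<'E'
from h import *
d=np.load('w2.npz'); P=d['P']; q=P[...,:2]-BM; x=q@BX*1000; y=q@BU*1000; z=P[...,2]*1000
m=(z>38)&(z<60)&(x>-190)&(x<-50)&(y>-190)&(y<80)
h,e=np.histogram(x[m],np.arange(-190,-50,4)); print([(int(a),int(b)) for a,b in zip(e,h) if b])
hi=m&(z>51)
k,l,s,c=cv2.connectedComponentsWithStats(hi.astype(np.uint8))
for j in range(1,k):
    i=l==j; print('hi',x[i].mean().round(1),y[i].mean().round(1),z[i].max().round(1),s[j,4])
print('y range lips',np.percentile(y[m],[1,99]))
# orthographic picture of the rack, 3 px/mm
im=d['im']; w=np.zeros((420,780,3),np.uint8); b=(x>-190)&(x<-50)&(y>-180)&(y<80)&(z>15)
for X,Y,C in zip(x[b],y[b],im[b]): cv2.circle(w,(int((Y+180)*3),int((X+190)*3)),2,C.tolist(),-1)
for py in (9,-111):
    for sx in(-34,34):
        for sy in(-35.5,35.5): cv2.circle(w,(int((py+sy+180)*3),int((-120+sx+190)*3)),5,(255,0,0),1)
save(w,'rack.png')
plan(.593,-.2502,.06,11.4)
E
```

```text
[(-174, 130), (-170, 315), (-166, 32), (-162, 26), (-158, 135), (-154, 301), (-150, 147), (-90, 184), (-86, 303), (-82, 139), (-78, 25), (-74, 54), (-70, 313), (-66, 119)]
hi -168.8 55.7 53.2 8
hi -67.3 10.7 54.0 136
hi -169.0 0.7 54.6 135
hi -152.2 43.7 57.1 8
hi -84.5 44.6 57.9 8
hi -151.9 -26.1 56.9 7
hi -84.7 -26.3 55.4 8
hi -67.5 -49.5 53.6 24
hi -168.7 -80.7 53.3 70
hi -67.2 -76.7 53.7 37
hi -152.0 -75.3 56.2 9
hi -84.1 -74.8 57.0 7
hi -67.0 -112.4 53.6 34
hi -168.8 -122.3 53.7 16
hi -168.5 -146.0 52.9 29
hi -67.3 -146.2 54.3 27
hi -152.1 -145.9 55.9 9
hi -84.1 -146.0 55.2 9
y range lips [-159.07313014   58.45466385]
{'wx': 0.0, 'wy': 0.0, 'wz': 0.5, 'tx': 27.3, 'ty': 42.5, 'tz': 120.6}
{'wx': 0.0, 'wy': 0.0, 'wz': 0.5, 'tx': 27.6, 'ty': 42.3, 'tz': 120.6}
```

View pics/rack.png

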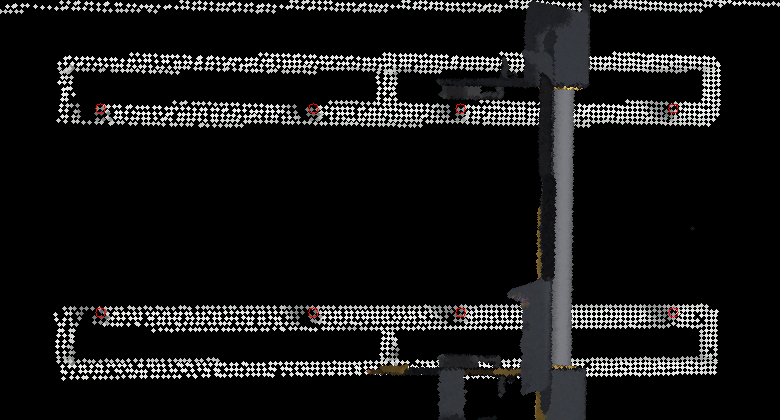

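The reconstructed view shows the eight pins where I expected, at px (100–672, 108/312). Place centres are at stand x -118 mm and y +9 and -110.5 mm. Now the red dial.

```bash
python3 -m creep '[{"wx":0,"wy":0,"wz":0.5,"tx":27,"ty":42,"tz":121,"gripper":1},{"wx":0,"wy":0,"wz":0.5,"tx":27,"ty":42,"tz":121,"gripper":1},{"wx":0,"wy":0,"wz":0.5,"tx":27,"ty":42,"tz":121,"gripper":1},{"wx":0,"wy":0,"wz":0.5,"tx":27,"ty":42,"tz":121,"gripper":1},{"wx":0,"wy":0,"wz":0.5,"tx":27,"ty":42,"tz":121,"gripper":1}]' && python3 -m creep '[{"wx":0,"wy":0,"wz":0.5,"tx":28,"ty":42,"tz":105,"gripper":1},{"wx":0,"wy":0,"wz":0.5,"tx":28,"ty":42,"tz":105,"gripper":1},{"wx":0,"wy":0,"wz":0.5,"tx":28,"ty":42,"tz":105,"gripper":1},{"wx":0,"wy":0,"wz":0.5,"tx":28,"ty":42,"tz":105,"gripper":1},{"wx":0,"wy":0,"wz":0.5,"tx":28,"ty":42,"tz":105,"gripper":1}]' && python3 -m creep '[{"wx":0,"wy":0,"wz":0,"tx":0,"ty":0,"tz":0,"gripper":1},{"wx":0,"wy":0,"wz":0,"tx":0,"ty":0,"tz":0,"gripper":1},{"wx":0,"wy":0,"wz":0,"tx":0,"ty":0,"tz":0,"gripper":1},{"wx":0,"wy":0,"wz":0,"tx":0,"ty":0,"tz":0,"gripper":1},{"wx":0,"wy":0,"wz":0,"tx":0,"ty":0,"tz":0,"gripper":1}]'
python3 -c "
from h import *
plan(.593,-.2502,.02,11.4)"
```

```text
time_s: 36.93
tool_pos: [0.555, -0.215, 0.1777]
tool_rot: [-180.0, 0.4, 11.7]
force: [0.6, 0.3, 0.9]
grip_width: 0.0867
grasp_force: 0.0
time_s: 37.35
tool_pos: [0.5929, -0.2504, 0.0766]
tool_rot: [180.0, 0.0, 11.3]
force: [0.9, 0.2, -0.4]
grip_width: 0.0871
grasp_force: 0.0
time_s: 37.77
tool_pos: [0.5931, -0.2503, 0.0768]
tool_rot: [180.0, -0.1, 11.3]
force: [0.4, -0.8, -1.4]
grip_width: 0.0871
grasp_force: 0.0
{'wx': 0.0, 'wy': -0.1, 'wz': -0.1, 'tx': -0.2, 'ty': -0.1, 'tz': 56.8}
```

```bash
python3 -m creep '[{"wx":0,"wy":0,"wz":0,"tx":0,"ty":0,"tz":20,"gripper":1},{"wx":0,"wy":0,"wz":0,"tx":0,"ty":0,"tz":40,"gripper":1},{"wx":0,"wy":0,"wz":0,"tx":0,"ty":0,"tz":60,"gripper":1},{"wx":0,"wy":0,"wz":0,"tx":0,"ty":0,"tz":66,"gripper":1},{"wx":0,"wy":0,"wz":0,"tx":0,"ty":0,"tz":69,"gripper":1}]' && python3 -m creep '[{"wx":0,"wy":0,"wz":0,"tx":0,"ty":0,"tz":0,"gripper":1},{"wx":0,"wy":0,"wz":0,"tx":0,"ty":0,"tz":0,"gripper":1},{"wx":0,"wy":0,"wz":0,"tx":0,"ty":0,"tz":0,"gripper":1},{"wx":0,"wy":0,"wz":0,"tx":0,"ty":0,"tz":0,"gripper":1}]'
```

```text
time_s: 38.18
tool_pos: [0.5917, -0.2501, 0.0055]
tool_rot: [-179.9, 0.1, 11.3]
force: [0.5, 0.5, 0.2]
grip_width: 0.0871
grasp_force: 0.0
time_s: 38.52
tool_pos: [0.5933, -0.251, 0.0077]
tool_rot: [180.0, -0.1, 11.3]
force: [-0.2, -0.6, 0.4]
grip_width: 0.0868
grasp_force: 0.0
```

```bash
python3 -m creep '[{"wx":0,"wy":0,"wz":0,"tx":0,"ty":0,"tz":3,"gripper":1},{"wx":0,"wy":0,"wz":0,"tx":0,"ty":0,"tz":5,"gripper":1},{"wx":0,"wy":0,"wz":0,"tx":0,"ty":0,"tz":5,"gripper":1},{"wx":0,"wy":0,"wz":0,"tx":0,"ty":0,"tz":5,"gripper":1},{"wx":0,"wy":0,"wz":0,"tx":0,"ty":0,"tz":5,"gripper":1}]'; python3 -m creep '[{"wx":0,"wy":0,"wz":0,"tx":0,"ty":0,"tz":0,"gripper":1},{"wx":0,"wy":0,"wz":0,"tx":0,"ty":0,"tz":0,"gripper":1},{"wx":0,"wy":0,"wz":0,"tx":0,"ty":0,"tz":0,"gripper":1}]'
```

```text
time_s: 38.93
tool_pos: [0.5925, -0.2507, 0.0015]
tool_rot: [-180.0, 0.0, 11.3]
force: [-0.8, -0.1, -0.2]
grip_width: 0.087
grasp_force: 0.0
time_s: 39.18
tool_pos: [0.5926, -0.2507, 0.0016]
tool_rot: [-180.0, -0.0, 11.3]
force: [0.2, 0.3, 0.2]
grip_width: 0.0872
grasp_force: 0.0
```

```bash
python3 -m creep '[{"wx":0,"wy":0,"wz":0,"tx":0,"ty":0,"tz":0.5,"gripper":1},{"wx":0,"wy":0,"wz":0,"tx":0,"ty":0,"tz":0.5,"gripper":-1},{"wx":0,"wy":0,"wz":0,"tx":0,"ty":0,"tz":0.5,"gripper":-1},{"wx":0,"wy":0,"wz":0,"tx":0,"ty":0,"tz":0.5,"gripper":-1},{"wx":0,"wy":0,"wz":0,"tx":0,"ty":0,"tz":0.5,"gripper":-1}]' 30; python3 -m creep '[{"wx":0,"wy":0,"wz":0,"tx":0,"ty":0,"tz":0,"gripper":-1},{"wx":0,"wy":0,"wz":0,"tx":0,"ty":0,"tz":0,"gripper":-1},{"wx":0,"wy":0,"wz":0,"tx":0,"ty":0,"tz":0,"gripper":-1},{"wx":0,"wy":0,"wz":0,"tx":0,"ty":0,"tz":0,"gripper":-1}]'; python3 -m creep '[{"wx":0,"wy":0,"wz":0,"tx":0,"ty":0,"tz":-5,"gripper":-1},{"wx":0,"wy":0,"wz":0,"tx":0,"ty":0,"tz":-20,"gripper":-1},{"wx":0,"wy":0,"wz":0,"tx":0,"ty":0,"tz":-40,"gripper":-1},{"wx":0,"wy":0,"wz":0,"tx":0,"ty":0,"tz":-60,"gripper":-1},{"wx":0,"wy":0,"wz":0,"tx":0,"ty":0,"tz":-80,"gripper":-1}]'; python3 -m creep '[{"wx":0,"wy":0,"wz":0,"tx":0,"ty":0,"tz":-20,"gripper":-1},{"wx":0,"wy":0,"wz":0,"tx":0,"ty":0,"tz":-30,"gripper":-1},{"wx":0,"wy":0,"wz":0,"tx":0,"ty":0,"tz":-30,"gripper":-1},{"wx":0,"wy":0,"wz":0,"tx":0,"ty":0,"tz":-30,"gripper":-1}]'
python3 - <<'E'
from h import *
p=barpt(.009,-.118); print(p); plan(*p,.13,BY)
im,d,T=cam('wrist'); save(im,'w6.png'); l=(cloud('wrist',d,T)-T[:3,3])@T[:3,:3]
m=(abs(l[...,0])<.06)&(abs(l[...,1])<.026)&(abs(l[...,2])<.015); q=l[m]*1000
print('dial in tool frame: x',np.percentile(q[:,0],[1,99]).round(1),'z median',np.median(q[:,2]).round(1),len(q),'z(x) slope',np.polyfit(q[:,0],q[:,2],1).round(3) if len(q)>10 else '')
E
```

```text
time_s: 39.6
tool_pos: [0.5925, -0.2507, 0.0011]
tool_rot: [-180.0, -0.0, 11.3]
force: [0.3, -0.4, -0.6]
grip_width: 0.0682
grasp_force: 0.0
time_s: 39.93
tool_pos: [0.5925, -0.2506, 0.0011]
tool_rot: [-180.0, -0.0, 11.3]
force: [0.1, 0.9, -0.2]
grip_width: 0.0575
grasp_force: 30.0
time_s: 40.35
tool_pos: [0.5925, -0.251, 0.0831]
tool_rot: [180.0, -0.0, 11.2]
force: [0.3, -0.1, -1.6]
grip_width: 0.0572
grasp_force: 30.0
time_s: 40.68
tool_pos: [0.5927, -0.2507, 0.1116]
tool_rot: [180.0, -0.1, 11.3]
force: [0.4, 0.5, -0.4]
grip_width: 0.0573
grasp_force: 30.0
[0.486339 0.186848]
{'wx': 0.0, 'wy': -0.0, 'wz': -3.6, 'tx': -6.3, 'ty': -150.0, 'tz': -6.2}
{'wx': 0.0, 'wy': -0.0, 'wz': -3.6, 'tx': 3.2, 'ty': -150.1, 'tz': -6.2}
{'wx': 0.0, 'wy': -0.0, 'wz': -3.6, 'tx': 12.7, 'ty': -149.5, 'tz': -6.2}
dial in tool frame: x [-42.   45.3] z median -5.1 10915 z(x) slope [ 5.000e-03 -5.026e+00]
```

View pics/w6.png

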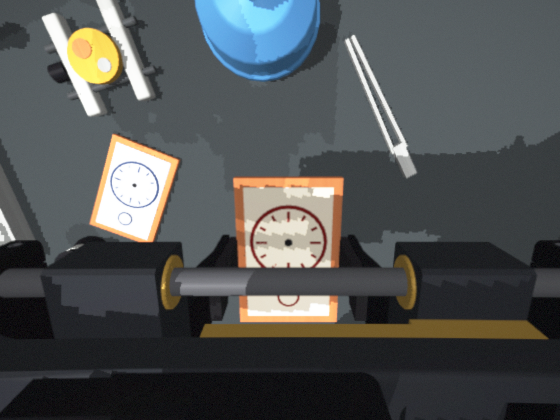

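The dark-red dial is held level by its long edges, with its centre 1.6 mm ahead of the tool. I'll carry it to place 1.

```bash
python3 -m creep '[{"wx":0,"wy":0,"wz":-3.6,"tx":-6,"ty":-37,"tz":-6,"gripper":-1},{"wx":0,"wy":0,"wz":-3.6,"tx":-6,"ty":-75,"tz":-6,"gripper":-1},{"wx":0,"wy":0,"wz":-3.6,"tx":-6,"ty":-112,"tz":-6,"gripper":-1},{"wx":0,"wy":0,"wz":-3.6,"tx":-6,"ty":-150,"tz":-6,"gripper":-1}]' && python3 -m creep '[{"wx":0,"wy":0,"wz":-3.6,"tx":3,"ty":-37,"tz":-6,"gripper":-1},{"wx":0,"wy":0,"wz":-3.6,"tx":3,"ty":-75,"tz":-6,"gripper":-1},{"wx":0,"wy":0,"wz":-3.6,"tx":3,"ty":-112,"tz":-6,"gripper":-1},{"wx":0,"wy":0,"wz":-3.6,"tx":3,"ty":-150,"tz":-6,"gripper":-1}]' && python3 -m creep '[{"wx":0,"wy":0,"wz":-3.6,"tx":13,"ty":-37,"tz":-6,"gripper":-1},{"wx":0,"wy":0,"wz":-3.6,"tx":13,"ty":-75,"tz":-6,"gripper":-1},{"wx":0,"wy":0,"wz":-3.6,"tx":13,"ty":-112,"tz":-6,"gripper":-1},{"wx":0,"wy":0,"wz":-3.6,"tx":13,"ty":-140,"tz":-6,"gripper":-1},{"wx":0,"wy":0,"wz":-3.6,"tx":13,"ty":-149,"tz":-6,"gripper":-1}]' && python3 -m creep '[{"wx":0,"wy":0,"wz":0,"tx":0,"ty":0,"tz":0,"gripper":-1},{"wx":0,"wy":0,"wz":0,"tx":0,"ty":0,"tz":0,"gripper":-1},{"wx":0,"wy":0,"wz":0,"tx":0,"ty":0,"tz":0,"gripper":-1},{"wx":0,"wy":0,"wz":0,"tx":0,"ty":0,"tz":0,"gripper":-1}]'
cat > rack.py <<'E'
from h import *
def check():
    im,d,T=cam('wrist'); P=cloud('wrist',d,T); l=(P-T[:3,3])@T[:3,:3]
    m=(abs(l[...,0])<.06)&(abs(l[...,1])<.026)&(abs(l[...,2])<.015); q=l[m]*1000
    print('dial in tool frame: x',np.percentile(q[:,0],[1,99]).round(1),'z median',np.median(q[:,2]).round(1),len(q),'slopes',np.linalg.lstsq(np.c_[q[:,:2],np.ones(len(q))],q[:,2],rcond=None)[0].round(3))
    q=P[...,:2]-BM; x=q@BX*1000; y=q@BU*1000; z=P[...,2]*1000
    far=(abs(l[...,2])>.02)|(abs(l[...,0])>.06)|(abs(l[...,1])>.07)
    hi=far&(z>51)&(z<62)&(x>-190)&(x<-50)&(y>-190)&(y<80)
    k,L,s,c=cv2.connectedComponentsWithStats(hi.astype(np.uint8))
    for j in range(1,k):
        i=L==j
        if s[j,4]>7: print('hi',x[i].mean().round(1),y[i].mean().round(1),z[i].max().round(1),s[j,4])
    return im
E
python3 - <<'E'
from rack import *
check(); plan(*barpt(.009,-.1196),.07,BY)
E
```

```text
time_s: 41.07
tool_pos: [0.5557, -0.1035, 0.1155]
tool_rot: [-180.0, 0.1, 14.8]
force: [0.2, 1.1, -1.1]
grip_width: 0.0569
grasp_force: 30.0
time_s: 41.4
tool_pos: [0.52, 0.0426, 0.1219]
tool_rot: [-180.0, 0.1, 18.5]
force: [0.7, 1.3, -0.4]
grip_width: 0.057
grasp_force: 30.0
time_s: 41.82
tool_pos: [0.4837, 0.1921, 0.1277]
tool_rot: [-179.9, 0.1, 22.5]
force: [-0.1, 0.6, -1.8]
grip_width: 0.0575
grasp_force: 30.0
time_s: 42.15
tool_pos: [0.4875, 0.1841, 0.1289]
tool_rot: [180.0, 0.0, 21.9]
force: [-1.4, -0.3, -1.5]
grip_width: 0.0573
grasp_force: 30.0
dial in tool frame: x [-42.1  45.2] z median -5.1 10931 slopes [ 6.00e-03 -5.00e-03 -5.08e+00]
hi -67.3 -53.3 54.0 1512
hi -84.2 -146.4 56.2 59
hi -83.7 43.0 56.0 32
hi -83.8 -27.3 56.3 33
hi -84.1 -75.9 56.3 44
hi -152.4 -76.0 56.7 40
{'wx': 0.0, 'wy': 0.0, 'wz': -0.3, 'tx': -1.7, 'ty': -2.8, 'tz': 59.0}
```

```bash
python3 -m creep '[{"wx":0,"wy":0,"wz":-0.3,"tx":-2,"ty":-2.3,"tz":15,"gripper":-1},{"wx":0,"wy":0,"wz":-0.3,"tx":-2,"ty":-2.3,"tz":30,"gripper":-1},{"wx":0,"wy":0,"wz":-0.3,"tx":-2,"ty":-2.3,"tz":45,"gripper":-1},{"wx":0,"wy":0,"wz":-0.3,"tx":-2,"ty":-2.3,"tz":60,"gripper":-1}]' && python3 -m creep '[{"wx":0,"wy":0,"wz":0,"tx":0,"ty":0,"tz":0,"gripper":-1},{"wx":0,"wy":0,"wz":0,"tx":0,"ty":0,"tz":0,"gripper":-1},{"wx":0,"wy":0,"wz":0,"tx":0,"ty":0,"tz":0,"gripper":-1},{"wx":0,"wy":0,"wz":0,"tx":0,"ty":0,"tz":0,"gripper":-1}]'
python3 - <<'E'
from rack import *
check(); plan(*barpt(.0085,-.1196),.048,BY)
E
```

```text
time_s: 42.53
tool_pos: [0.4847, 0.1866, 0.0686]
tool_rot: [-180.0, -0.0, 22.2]
force: [0.6, 0.5, -0.3]
grip_width: 0.0574
grasp_force: 30.0
time_s: 42.87
tool_pos: [0.4852, 0.1878, 0.0701]
tool_rot: [-180.0, -0.1, 22.3]
force: [0.1, -0.6, -1.1]
grip_width: 0.0572
grasp_force: 30.0
dial in tool frame: x [-42.2  45.2] z median -5.1 10946 slopes [ 6.000e-03 -4.000e-03 -5.087e+00]
hi -67.4 -104.8 54.0 1081
hi -84.0 -75.4 56.0 81
hi -84.0 -146.2 56.5 96
{'wx': -0.0, 'wy': -0.1, 'wz': 0.2, 'tx': -0.9, 'ty': 2.0, 'tz': 22.1}
```

```bash
python3 -m creep '[{"wx":0,"wy":0,"wz":0.2,"tx":-1,"ty":1.8,"tz":2,"gripper":-1},{"wx":0,"wy":0,"wz":0.2,"tx":-1,"ty":1.8,"tz":6,"gripper":-1},{"wx":0,"wy":0,"wz":0.2,"tx":-1,"ty":1.8,"tz":11,"gripper":-1},{"wx":0,"wy":0,"wz":0.2,"tx":-1,"ty":1.8,"tz":16,"gripper":-1},{"wx":0,"wy":0,"wz":0.2,"tx":-1,"ty":1.8,"tz":19,"gripper":-1}]'; python3 -m creep '[{"wx":0,"wy":0,"wz":0,"tx":0,"ty":0,"tz":0,"gripper":-1},{"wx":0,"wy":0,"wz":0,"tx":0,"ty":0,"tz":0,"gripper":-1},{"wx":0,"wy":0,"wz":0,"tx":0,"ty":0,"tz":0,"gripper":-1}]'; python3 -m creep '[{"wx":0,"wy":0,"wz":0,"tx":0,"ty":0,"tz":1,"gripper":-1},{"wx":0,"wy":0,"wz":0,"tx":0,"ty":0,"tz":2,"gripper":-1},{"wx":0,"wy":0,"wz":0,"tx":0,"ty":0,"tz":2,"gripper":-1}]'; python3 -m creep '[{"wx":0,"wy":0,"wz":0,"tx":0,"ty":0,"tz":1,"gripper":-1},{"wx":0,"wy":0,"wz":0,"tx":0,"ty":0,"tz":1,"gripper":-1},{"wx":0,"wy":0,"wz":0,"tx":0,"ty":0,"tz":1,"gripper":-1}]'
```

```text
time_s: 43.33
tool_pos: [0.4834, 0.1857, 0.0492]
tool_rot: [180.0, 0.1, 22.2]
force: [0.8, 0.3, -1.6]
grip_width: 0.0572
grasp_force: 30.0
time_s: 43.58
tool_pos: [0.484, 0.1858, 0.0501]
tool_rot: [180.0, -0.0, 22.2]
force: [0.1, 0.2, -1.8]
grip_width: 0.0574
grasp_force: 30.0
time_s: 43.83
tool_pos: [0.4839, 0.1858, 0.048]
tool_rot: [-180.0, -0.0, 22.2]
force: [-0.7, 0.1, -1.7]
grip_width: 0.0571
grasp_force: 30.0
time_s: 44.08
tool_pos: [0.4839, 0.1858, 0.047]
tool_rot: [-180.0, 0.0, 22.2]
force: [-0.1, -0.7, -0.7]
grip_width: 0.0569
grasp_force: 30.0
```

```bash
python3 -m creep '[{"wx":0,"wy":0,"wz":0,"tx":0,"ty":0,"tz":0.7,"gripper":-1},{"wx":0,"wy":0,"wz":0,"tx":0,"ty":0,"tz":0.7,"gripper":-1},{"wx":0,"wy":0,"wz":0,"tx":0,"ty":0,"tz":0.7,"gripper":-1}]'; python3 -m creep '[{"wx":0,"wy":0,"wz":0,"tx":0,"ty":0,"tz":0.7,"gripper":-1},{"wx":0,"wy":0,"wz":0,"tx":0,"ty":0,"tz":0.7,"gripper":-1},{"wx":0,"wy":0,"wz":0,"tx":0,"ty":0,"tz":0.7,"gripper":-1}]'
```

```text
time_s: 44.33
tool_pos: [0.4839, 0.1858, 0.0463]
tool_rot: [-180.0, -0.0, 22.2]
force: [-0.1, 1.2, -0.3]
grip_width: 0.0572
grasp_force: 30.0
time_s: 44.58
tool_pos: [0.4841, 0.1858, 0.0459]
tool_rot: [-180.0, -0.0, 22.2]
force: [-0.7, -0.8, 2.8]
grip_width: 0.0573
grasp_force: 30.0
```

Touchdown, so I'm releasing and backing straight up.

```bash
python3 -m creep '[{"wx":0,"wy":0,"wz":0,"tx":0,"ty":0,"tz":-0.5,"gripper":-1},{"wx":0,"wy":0,"wz":0,"tx":0,"ty":0,"tz":-0.5,"gripper":0.6},{"wx":0,"wy":0,"wz":0,"tx":0,"ty":0,"tz":-0.5,"gripper":0.6},{"wx":0,"wy":0,"wz":0,"tx":0,"ty":0,"tz":-0.5,"gripper":0.6},{"wx":0,"wy":0,"wz":0,"tx":0,"ty":0,"tz":-0.5,"gripper":0.6}]'; python3 -m creep '[{"wx":0,"wy":0,"wz":0,"tx":0,"ty":0,"tz":-3,"gripper":0.6},{"wx":0,"wy":0,"wz":0,"tx":0,"ty":0,"tz":-15,"gripper":0.6},{"wx":0,"wy":0,"wz":0,"tx":0,"ty":0,"tz":-40,"gripper":0.6},{"wx":0,"wy":0,"wz":0,"tx":0,"ty":0,"tz":-80,"gripper":0.6},{"wx":0,"wy":0,"wz":0,"tx":0,"ty":0,"tz":-110,"gripper":1}]' && python3 -m creep '[{"wx":0,"wy":0,"wz":0,"tx":0,"ty":0,"tz":0,"gripper":1},{"wx":0,"wy":0,"wz":0,"tx":0,"ty":0,"tz":0,"gripper":1},{"wx":0,"wy":0,"wz":0,"tx":0,"ty":0,"tz":0,"gripper":1},{"wx":0,"wy":0,"wz":0,"tx":0,"ty":0,"tz":0,"gripper":1}]'
cat > dialcheck.py <<'E'
from h import *
im,d,T=cam('wrist'); P=cloud('wrist',d,T); im_=im.astype(int)
q=P[...,:2]-BM; x=q@BX*1000; y=q@BU*1000; z=P[...,2]*1000
for py in(8.5,-110.7):
    m=(abs(x+118)<50)&(abs(y-py)<33)&(z>44)&(z<58); 
    if m.sum()>200: A=np.c_[x[m],y[m],np.ones(m.sum())]; k=np.linalg.lstsq(A,z[m],rcond=None)[0]; print('place y',py,'n',m.sum(),'x',np.percentile(x[m],[2,98]).round(1),'y',np.percentile(y[m],[2,98]).round(1),'z',np.percentile(z[m],[3,50,97]).round(1),'slope',k[:2].round(3))
E
python3 - <<'E'
import dialcheck
from h import *
from dials import find
im,d,T=cam('scene'); find(cloud('scene',d,T),im.astype(int))
plan(.545,-.1106,.15,-11.1)
E
```

```text
time_s: 45.0
tool_pos: [0.4839, 0.1858, 0.0461]
tool_rot: [180.0, -0.0, 22.2]
force: [1.0, -0.5, -0.0]
grip_width: 0.0684
grasp_force: 0.0
time_s: 45.42
tool_pos: [0.4846, 0.185, 0.1589]
tool_rot: [180.0, -0.1, 22.1]
force: [0.6, 0.2, 0.4]
grip_width: 0.0718
grasp_force: 0.0
time_s: 45.75
tool_pos: [0.4831, 0.1855, 0.1554]
tool_rot: [180.0, 0.1, 22.2]
force: [0.1, 0.9, 0.0]
grip_width: 0.0859
grasp_force: 0.0
place y 8.5 n 6483 x [-166.7  -69.1] y [-20.5  36.4] z [48.9 50.9 52.5] slope [ 0.002 -0.   ]
place y -110.7 n 1089 x [-167.6  -68.3] y [-141.9  -79.9] z [44.1 45.3 52.6] slope [0.017 0.007]
dial c [ 574.4 -108.4] [64.9 97.8] long axis deg -10.0 z 0.0044 darkest [140.  97.  74.]
{'wx': 0.0, 'wy': 0.1, 'wz': 16.6, 'tx': -27.1, 'ty': 148.7, 'tz': 2.7}
{'wx': 0.0, 'wy': 0.1, 'wz': 16.6, 'tx': 16.5, 'ty': 150.3, 'tz': 2.6}
```

The red dial lies flat in place 1. Now the navy dial.

```bash
python3 -m creep '[{"wx":0,"wy":0,"wz":16.6,"tx":-27,"ty":149,"tz":0,"gripper":1},{"wx":0,"wy":0,"wz":16.6,"tx":-27,"ty":149,"tz":0,"gripper":1},{"wx":0,"wy":0,"wz":16.6,"tx":-27,"ty":149,"tz":0,"gripper":1},{"wx":0,"wy":0,"wz":16.6,"tx":-27,"ty":149,"tz":0,"gripper":1},{"wx":0,"wy":0,"wz":16.6,"tx":-27,"ty":149,"tz":0,"gripper":1}]' && python3 -m creep '[{"wx":0,"wy":0,"wz":16.6,"tx":16,"ty":150,"tz":0,"gripper":1},{"wx":0,"wy":0,"wz":16.6,"tx":16,"ty":150,"tz":0,"gripper":1},{"wx":0,"wy":0,"wz":16.6,"tx":16,"ty":150,"tz":0,"gripper":1},{"wx":0,"wy":0,"wz":16.6,"tx":16,"ty":150,"tz":0,"gripper":1},{"wx":0,"wy":0,"wz":16.6,"tx":16,"ty":150,"tz":0,"gripper":1}]' && python3 -m creep '[{"wx":0,"wy":0,"wz":0,"tx":0,"ty":0,"tz":0,"gripper":1},{"wx":0,"wy":0,"wz":0,"tx":0,"ty":0,"tz":0,"gripper":1},{"wx":0,"wy":0,"wz":0,"tx":0,"ty":0,"tz":0,"gripper":1},{"wx":0,"wy":0,"wz":0,"tx":0,"ty":0,"tz":0,"gripper":1}]'
python3 - <<'E'
from dials import *
im,d,T=cam('wrist'); find(cloud('wrist',d,T),im.astype(int))
plan(.5753,-.1106,.06,-11.1)
E
```

```text
time_s: 46.27
tool_pos: [0.5154, 0.0298, 0.1559]
tool_rot: [179.8, 0.0, 5.0]
force: [0.3, -0.7, 0.5]
grip_width: 0.0868
grasp_force: 0.0
time_s: 46.68
tool_pos: [0.5447, -0.1179, 0.1559]
tool_rot: [179.7, -0.0, -11.6]
force: [-1.4, -0.1, 0.2]
grip_width: 0.087
grasp_force: 0.0
time_s: 47.02
tool_pos: [0.5457, -0.1079, 0.1558]
tool_rot: [-180.0, 0.0, -10.8]
force: [0.7, -0.5, -0.9]
grip_width: 0.0871
grasp_force: 0.0
dial c [ 574.9 -110.7] [60.3 90.2] long axis deg -10.8 z 0.0057 darkest [136.  85.  59.]
{'wx': -0.0, 'wy': 0.0, 'wz': 0.2, 'tx': 29.6, 'ty': -3.1, 'tz': 95.9}
```

```bash
python3 -m creep '[{"wx":0,"wy":0,"wz":0,"tx":30,"ty":-3,"tz":0,"gripper":1},{"wx":0,"wy":0,"wz":0,"tx":30,"ty":-3,"tz":35,"gripper":1},{"wx":0,"wy":0,"wz":0,"tx":30,"ty":-3,"tz":70,"gripper":1},{"wx":0,"wy":0,"wz":0,"tx":30,"ty":-3,"tz":105,"gripper":1},{"wx":0,"wy":0,"wz":0,"tx":30,"ty":-3,"tz":115,"gripper":1}]' && python3 -m creep '[{"wx":0,"wy":0,"wz":0,"tx":0,"ty":0,"tz":0,"gripper":1},{"wx":0,"wy":0,"wz":0,"tx":0,"ty":0,"tz":0,"gripper":1},{"wx":0,"wy":0,"wz":0,"tx":0,"ty":0,"tz":0,"gripper":1},{"wx":0,"wy":0,"wz":0,"tx":0,"ty":0,"tz":0,"gripper":1}]'
python3 -c "
from h import *
plan(.5749,-.1107,.0015,-10.9)"
```

```text
time_s: 47.48
tool_pos: [0.5723, -0.1105, 0.0363]
tool_rot: [180.0, 0.4, -10.9]
force: [-0.5, 0.4, -0.1]
grip_width: 0.0873
grasp_force: 0.0
time_s: 47.82
tool_pos: [0.5774, -0.1131, 0.0435]
tool_rot: [-180.0, -0.2, -11.0]
force: [-0.4, 0.1, -0.7]
grip_width: 0.0872
grasp_force: 0.0
{'wx': -0.0, 'wy': -0.2, 'wz': -0.1, 'tx': -3.1, 'ty': -1.9, 'tz': 42.0}
```

```bash
python3 -m creep '[{"wx":0,"wy":0,"wz":0,"tx":-2,"ty":-2,"tz":15,"gripper":1},{"wx":0,"wy":0,"wz":0,"tx":-2,"ty":-2,"tz":28,"gripper":1},{"wx":0,"wy":0,"wz":0,"tx":-2,"ty":-2,"tz":36,"gripper":1},{"wx":0,"wy":0,"wz":0,"tx":-2,"ty":-2,"tz":36,"gripper":1},{"wx":0,"wy":0,"wz":0,"tx":-2,"ty":-2,"tz":36,"gripper":1}]' && python3 -m creep '[{"wx":0,"wy":0,"wz":0,"tx":0,"ty":0,"tz":0,"gripper":1},{"wx":0,"wy":0,"wz":0,"tx":0,"ty":0,"tz":0,"gripper":1},{"wx":0,"wy":0,"wz":0,"tx":0,"ty":0,"tz":0,"gripper":1},{"wx":0,"wy":0,"wz":0,"tx":0,"ty":0,"tz":0,"gripper":1}]'
python3 -c "
from h import *
plan(.5749,-.1107,.0012,-10.9)"
```

```text
time_s: 48.23
tool_pos: [0.5739, -0.1107, 0.005]
tool_rot: [180.0, 0.0, -11.0]
force: [0.7, -0.2, -0.3]
grip_width: 0.087
grasp_force: 0.0
time_s: 48.57
tool_pos: [0.5744, -0.1107, 0.0056]
tool_rot: [-180.0, -0.0, -11.0]
force: [0.5, 1.0, -0.7]
grip_width: 0.0873
grasp_force: 0.0
{'wx': -0.0, 'wy': -0.0, 'wz': -0.1, 'tx': 0.5, 'ty': -0.1, 'tz': 4.4}
```

```bash
python3 -m creep '[{"wx":0,"wy":0,"wz":0,"tx":0.5,"ty":0,"tz":2,"gripper":1},{"wx":0,"wy":0,"wz":0,"tx":0.5,"ty":0,"tz":4,"gripper":1},{"wx":0,"wy":0,"wz":0,"tx":0.5,"ty":0,"tz":4,"gripper":1},{"wx":0,"wy":0,"wz":0,"tx":0.5,"ty":0,"tz":4,"gripper":1}]' 30 && python3 -m creep '[{"wx":0,"wy":0,"wz":0,"tx":0,"ty":0,"tz":0,"gripper":1},{"wx":0,"wy":0,"wz":0,"tx":0,"ty":0,"tz":0,"gripper":-1},{"wx":0,"wy":0,"wz":0,"tx":0,"ty":0,"tz":0,"gripper":-1},{"wx":0,"wy":0,"wz":0,"tx":0,"ty":0,"tz":0,"gripper":-1},{"wx":0,"wy":0,"wz":0,"tx":0,"ty":0,"tz":0,"gripper":-1}]' && python3 -m creep '[{"wx":0,"wy":0,"wz":0,"tx":0,"ty":0,"tz":0,"gripper":-1},{"wx":0,"wy":0,"wz":0,"tx":0,"ty":0,"tz":0,"gripper":-1},{"wx":0,"wy":0,"wz":0,"tx":0,"ty":0,"tz":0,"gripper":-1},{"wx":0,"wy":0,"wz":0,"tx":0,"ty":0,"tz":0,"gripper":-1}]'
```

```text
time_s: 48.9
tool_pos: [0.5744, -0.1106, 0.0009]
tool_rot: [180.0, 0.0, -11.0]
force: [-0.2, -0.2, -0.8]
grip_width: 0.0869
grasp_force: 0.0
time_s: 49.32
tool_pos: [0.5746, -0.1107, 0.0012]
tool_rot: [-180.0, -0.0, -11.0]
force: [0.1, -0.1, 0.2]
grip_width: 0.0682
grasp_force: 0.0
time_s: 49.65
tool_pos: [0.5746, -0.1107, 0.0012]
tool_rot: [-180.0, -0.0, -11.0]
force: [-1.0, -0.3, -0.2]
grip_width: 0.057
grasp_force: 30.0
```

```bash
python3 -m creep '[{"wx":0,"wy":0,"wz":0,"tx":0,"ty":0,"tz":-5,"gripper":-1},{"wx":0,"wy":0,"wz":0,"tx":0,"ty":0,"tz":-20,"gripper":-1},{"wx":0,"wy":0,"wz":0,"tx":0,"ty":0,"tz":-45,"gripper":-1},{"wx":0,"wy":0,"wz":0,"tx":0,"ty":0,"tz":-75,"gripper":-1},{"wx":0,"wy":0,"wz":0,"tx":0,"ty":0,"tz":-100,"gripper":-1}]'; python3 -m creep '[{"wx":0,"wy":0,"wz":0,"tx":0,"ty":0,"tz":-15,"gripper":-1},{"wx":0,"wy":0,"wz":0,"tx":0,"ty":0,"tz":-20,"gripper":-1},{"wx":0,"wy":0,"wz":0,"tx":0,"ty":0,"tz":-20,"gripper":-1},{"wx":0,"wy":0,"wz":0,"tx":0,"ty":0,"tz":-20,"gripper":-1}]'
python3 - <<'E'
from rack import *
check(); plan(*barpt(-.1107,-.1196),.125,BY)
E
```

```text
time_s: 50.07
tool_pos: [0.5747, -0.1113, 0.1038]
tool_rot: [180.0, -0.1, -11.1]
force: [0.5, -0.1, -1.0]
grip_width: 0.0568
grasp_force: 30.0
time_s: 50.4
tool_pos: [0.574, -0.1102, 0.1204]
tool_rot: [-180.0, 0.1, -11.0]
force: [-0.1, -0.2, -0.6]
grip_width: 0.0571
grasp_force: 30.0
dial in tool frame: x [-41.3  46. ] z median -4.9 10930 slopes [ 6.000e-03 -3.000e-03 -4.894e+00]
hi -67.9 -139.7 53.3 293
{'wx': -0.0, 'wy': 0.1, 'wz': -33.2, 'tx': -78.3, 'ty': -173.8, 'tz': -5.0}
```

```bash
python3 -m creep '[{"wx":0,"wy":0,"wz":-4,"tx":-10,"ty":-22,"tz":-5,"gripper":-1},{"wx":0,"wy":0,"wz":-8,"tx":-20,"ty":-44,"tz":-5,"gripper":-1},{"wx":0,"wy":0,"wz":-13,"tx":-32,"ty":-70,"tz":-5,"gripper":-1},{"wx":0,"wy":0,"wz":-17,"tx":-40,"ty":-87,"tz":-5,"gripper":-1}]'; python3 -m creep '[{"wx":0,"wy":0,"wz":0,"tx":0,"ty":0,"tz":0,"gripper":-1},{"wx":0,"wy":0,"wz":0,"tx":0,"ty":0,"tz":0,"gripper":-1},{"wx":0,"wy":0,"wz":0,"tx":0,"ty":0,"tz":0,"gripper":-1}]'
python3 - <<'E'
from h import *
plan(*barpt(-.1107,-.1203),.125,BY)
E
```

```text
time_s: 50.78
tool_pos: [0.5502, -0.0149, 0.1244]
tool_rot: [-180.0, 0.2, 6.3]
force: [1.0, 0.7, -0.5]
grip_width: 0.0572
grasp_force: 30.0
time_s: 51.03
tool_pos: [0.5514, -0.0185, 0.1254]
tool_rot: [179.9, 0.1, 5.9]
force: [-0.0, -1.0, -0.8]
grip_width: 0.0571
grasp_force: 30.0
{'wx': 0.0, 'wy': 0.1, 'wz': -16.3, 'tx': -12.4, 'ty': -95.4, 'tz': 0.3}
```

```bash
python3 -m creep '[{"wx":0,"wy":0,"wz":-4,"tx":-3,"ty":-25,"tz":0,"gripper":-1},{"wx":0,"wy":0,"wz":-8,"tx":-6,"ty":-50,"tz":0,"gripper":-1},{"wx":0,"wy":0,"wz":-13,"tx":-10,"ty":-75,"tz":0,"gripper":-1},{"wx":0,"wy":0,"wz":-16.3,"tx":-12,"ty":-95,"tz":0,"gripper":-1},{"wx":0,"wy":0,"wz":-16.3,"tx":-12,"ty":-95,"tz":0,"gripper":-1}]'; python3 -m creep '[{"wx":0,"wy":0,"wz":0,"tx":0,"ty":0,"tz":0,"gripper":-1},{"wx":0,"wy":0,"wz":0,"tx":0,"ty":0,"tz":0,"gripper":-1},{"wx":0,"wy":0,"wz":0,"tx":0,"ty":0,"tz":0,"gripper":-1},{"wx":0,"wy":0,"wz":0,"tx":0,"ty":0,"tz":0,"gripper":-1}]'
python3 - <<'E'
from rack import *
check(); plan(*barpt(-.1107,-.1203),.066,BY)
E
```

```text
time_s: 51.45
tool_pos: [0.5293, 0.0793, 0.1255]
tool_rot: [-179.9, 0.0, 22.6]
force: [0.5, 0.1, -1.4]
grip_width: 0.0574
grasp_force: 30.0
time_s: 51.78
tool_pos: [0.5304, 0.0737, 0.1261]
tool_rot: [180.0, 0.0, 22.1]
force: [-0.4, -0.3, 0.3]
grip_width: 0.057
grasp_force: 30.0
dial in tool frame: x [-41.6  45.7] z median -5.0 10928 slopes [ 6.00e-03 -3.00e-03 -4.92e+00]
hi -67.5 -50.5 54.3 1462
hi -112.2 8.1 53.8 3094
hi -84.6 43.1 56.4 58
hi -83.5 0.7 51.9 9
hi -84.3 -27.6 55.9 44
hi -84.0 -76.9 56.8 36
hi -83.8 -147.3 55.9 39
hi -152.5 -27.8 56.7 38
{'wx': 0.0, 'wy': 0.0, 'wz': -0.0, 'tx': -0.5, 'ty': -1.4, 'tz': 60.1}
```

```bash
python3 -m creep '[{"wx":0,"wy":0,"wz":0,"tx":-0.5,"ty":-0.5,"tz":15,"gripper":-1},{"wx":0,"wy":0,"wz":0,"tx":-0.5,"ty":-0.5,"tz":30,"gripper":-1},{"wx":0,"wy":0,"wz":0,"tx":-0.5,"ty":-0.5,"tz":45,"gripper":-1},{"wx":0,"wy":0,"wz":0,"tx":-0.5,"ty":-0.5,"tz":59,"gripper":-1}]' && python3 -m creep '[{"wx":0,"wy":0,"wz":0,"tx":0,"ty":0,"tz":0,"gripper":-1},{"wx":0,"wy":0,"wz":0,"tx":0,"ty":0,"tz":0,"gripper":-1},{"wx":0,"wy":0,"wz":0,"tx":0,"ty":0,"tz":0,"gripper":-1},{"wx":0,"wy":0,"wz":0,"tx":0,"ty":0,"tz":0,"gripper":-1}]'
python3 - <<'E'
from rack import *
check(); plan(*barpt(-.1112,-.1203),.048,BY)
E
```

```text
time_s: 52.17
tool_pos: [0.5296, 0.0753, 0.0664]
tool_rot: [180.0, -0.0, 22.2]
force: [-0.6, 0.3, -0.6]
grip_width: 0.0574
grasp_force: 30.0
time_s: 52.5
tool_pos: [0.5303, 0.0758, 0.0681]
tool_rot: [180.0, -0.1, 22.2]
force: [-0.2, 0.8, -0.5]
grip_width: 0.0573
grasp_force: 30.0
dial in tool frame: x [-41.6  45.7] z median -4.9 10944 slopes [ 0.007 -0.005 -4.914]
hi -67.7 8.1 54.7 1199
hi -81.9 30.5 52.3 14
hi -102.1 8.5 54.0 3555
hi -84.6 42.9 56.5 103
hi -84.2 -28.0 56.4 84
{'wx': 0.0, 'wy': -0.1, 'wz': 0.1, 'tx': -1.2, 'ty': 0.9, 'tz': 20.1}
```

```bash
python3 -m creep '[{"wx":0,"wy":0,"wz":0,"tx":-1,"ty":0.8,"tz":2,"gripper":-1},{"wx":0,"wy":0,"wz":0,"tx":-1,"ty":0.8,"tz":6,"gripper":-1},{"wx":0,"wy":0,"wz":0,"tx":-1,"ty":0.8,"tz":11,"gripper":-1},{"wx":0,"wy":0,"wz":0,"tx":-1,"ty":0.8,"tz":16,"gripper":-1},{"wx":0,"wy":0,"wz":0,"tx":-1,"ty":0.8,"tz":18,"gripper":-1}]'; python3 -m creep '[{"wx":0,"wy":0,"wz":0,"tx":0,"ty":0,"tz":0,"gripper":-1},{"wx":0,"wy":0,"wz":0,"tx":0,"ty":0,"tz":0,"gripper":-1},{"wx":0,"wy":0,"wz":0,"tx":0,"ty":0,"tz":0,"gripper":-1}]'; python3 -m creep '[{"wx":0,"wy":0,"wz":0,"tx":0,"ty":0,"tz":1,"gripper":-1},{"wx":0,"wy":0,"wz":0,"tx":0,"ty":0,"tz":2,"gripper":-1},{"wx":0,"wy":0,"wz":0,"tx":0,"ty":0,"tz":2,"gripper":-1}]'; python3 -m creep '[{"wx":0,"wy":0,"wz":0,"tx":0,"ty":0,"tz":1,"gripper":-1},{"wx":0,"wy":0,"wz":0,"tx":0,"ty":0,"tz":1,"gripper":-1},{"wx":0,"wy":0,"wz":0,"tx":0,"ty":0,"tz":1,"gripper":-1}]'
```

```text
time_s: 52.97
tool_pos: [0.5282, 0.0747, 0.0481]
tool_rot: [-180.0, 0.1, 22.3]
force: [0.0, -0.7, -1.0]
grip_width: 0.0573
grasp_force: 30.0
time_s: 53.22
tool_pos: [0.529, 0.0747, 0.0492]
tool_rot: [180.0, -0.0, 22.3]
force: [-0.1, -0.1, -0.5]
grip_width: 0.0572
grasp_force: 30.0
time_s: 53.47
tool_pos: [0.5288, 0.0748, 0.0471]
tool_rot: [-180.0, -0.0, 22.3]
force: [-0.0, -0.7, -0.7]
grip_width: 0.0574
grasp_force: 30.0
time_s: 53.72
tool_pos: [0.5289, 0.0748, 0.0462]
tool_rot: [-180.0, -0.0, 22.3]
force: [0.4, 0.7, -1.1]
grip_width: 0.0573
grasp_force: 30.0
```

```bash
python3 -m creep '[{"wx":0,"wy":0,"wz":0,"tx":0,"ty":0,"tz":0.7,"gripper":-1},{"wx":0,"wy":0,"wz":0,"tx":0,"ty":0,"tz":0.7,"gripper":-1},{"wx":0,"wy":0,"wz":0,"tx":0,"ty":0,"tz":0.7,"gripper":-1}]'; python3 -m creep '[{"wx":0,"wy":0,"wz":0,"tx":0,"ty":0,"tz":0.3,"gripper":-1},{"wx":0,"wy":0,"wz":0,"tx":0,"ty":0,"tz":0,"gripper":0.6},{"wx":0,"wy":0,"wz":0,"tx":0,"ty":0,"tz":0,"gripper":0.6},{"wx":0,"wy":0,"wz":0,"tx":0,"ty":0,"tz":0,"gripper":0.6},{"wx":0,"wy":0,"wz":0,"tx":0,"ty":0,"tz":0,"gripper":0.6}]'; python3 -m creep '[{"wx":0,"wy":0,"wz":0,"tx":0,"ty":0,"tz":-3,"gripper":0.6},{"wx":0,"wy":0,"wz":0,"tx":0,"ty":0,"tz":-15,"gripper":0.6},{"wx":0,"wy":0,"wz":0,"tx":0,"ty":0,"tz":-40,"gripper":0.6},{"wx":0,"wy":0,"wz":0,"tx":0,"ty":0,"tz":-80,"gripper":0.6},{"wx":0,"wy":0,"wz":0,"tx":0,"ty":0,"tz":-120,"gripper":0.6}]' && python3 -m creep '[{"wx":0,"wy":0,"wz":0,"tx":0,"ty":0,"tz":-20,"gripper":-1},{"wx":0,"wy":0,"wz":0,"tx":0,"ty":0,"tz":-40,"gripper":-1},{"wx":0,"wy":0,"wz":0,"tx":0,"ty":0,"tz":-40,"gripper":-1},{"wx":0,"wy":0,"wz":0,"tx":0,"ty":0,"tz":-40,"gripper":-1},{"wx":0,"wy":0,"wz":0,"tx":0,"ty":0,"tz":-40,"gripper":-1}]'
python3 - <<'E'
import dialcheck, bars
from h import *
im,d,T=cam('side'); save(cv2.resize(im[110:290,140:410],None,fx=2.9,fy=2.9,interpolation=3),'s2.png')
P=cloud('side',d,T); 
for n in('side','scene'):
    if n=='scene': im,d,T=cam(n); P=cloud(n,d,T)
    g=im.astype(int); m=(g[...,1]>110)&(g[...,1]>g[...,0]*1.6)&(g[...,1]>g[...,2]*1.5)&(abs(P[...,0]-.422)<.04)&(abs(P[...,1]-.304)<.04)&(P[...,2]>.08); print(n,'green',m.sum(),P[m].mean(0).round(4) if m.any() else '',P[m][:,2].max() if m.any() else '')
m=0;d=np.load('w2.npz');g=d['im'].astype(int);P=d['P'];m=(g[...,1]>110)&(g[...,1]>g[...,0]*1.6)&(g[...,1]>g[...,2]*1.5)&(abs(P[...,0]-.422)<.04)&(abs(P[...,1]-.304)<.04);print('w2 green',m.sum(),P[m].mean(0).round(4))
plan(.422,.304,.17,BY)
E
```

```text
time_s: 53.97
tool_pos: [0.5289, 0.0748, 0.0461]
tool_rot: [-180.0, 0.0, 22.3]
force: [-3.0, -0.5, 4.3]
grip_width: 0.0571
grasp_force: 30.0
time_s: 54.38
tool_pos: [0.5289, 0.0748, 0.0454]
tool_rot: [180.0, -0.0, 22.3]
force: [-0.1, 0.3, -0.5]
grip_width: 0.0684
grasp_force: 0.0
time_s: 54.8
tool_pos: [0.528, 0.0739, 0.1668]
tool_rot: [180.0, 0.1, 22.2]
force: [0.9, 1.1, 0.1]
grip_width: 0.0696
grasp_force: 0.0
time_s: 55.22
tool_pos: [0.5284, 0.0747, 0.2052]
tool_rot: [-180.0, 0.0, 22.3]
force: [-0.1, -0.3, -0.9]
grip_width: 0.044
grasp_force: 0.0
place y 8.5 n 4858 x [-163.9  -69.3] y [-20.3  36.7] z [48.6 51.  52.6] slope [0.001 0.008]
place y -110.7 n 4734 x [-166.7  -69.9] y [-140.1  -83.2] z [48.7 50.9 52.5] slope [-0.  0.]
case on bar: y 0.107 x -0.003 z 0.1535 123 [184. 185. 181.]
case on bar: y 0.038 x 0.01 z 0.154 17 [107. 105. 100.]
case on bar: y -0.041 x 0.007 z 0.1536 37 [123. 115.  99.]
case on bar: y -0.051 x -0.016 z 0.1514 17 [206. 173. 112.]
side green 34 [0.4177 0.3006 0.0983] 0.10252585571271251
scene green 24 [0.4246 0.3013 0.096 ] 0.098966965474632
w2 green 268 [0.4222 0.3021 0.0971]
{'wx': 0.0, 'wy': 0.1, 'wz': 0.1, 'tx': -5.7, 'ty': -126.3, 'tz': 17.2}
{'wx': 0.0, 'wy': 0.1, 'wz': 0.1, 'tx': -5.8, 'ty': -126.3, 'tz': 17.2}
```

View pics/s2.png

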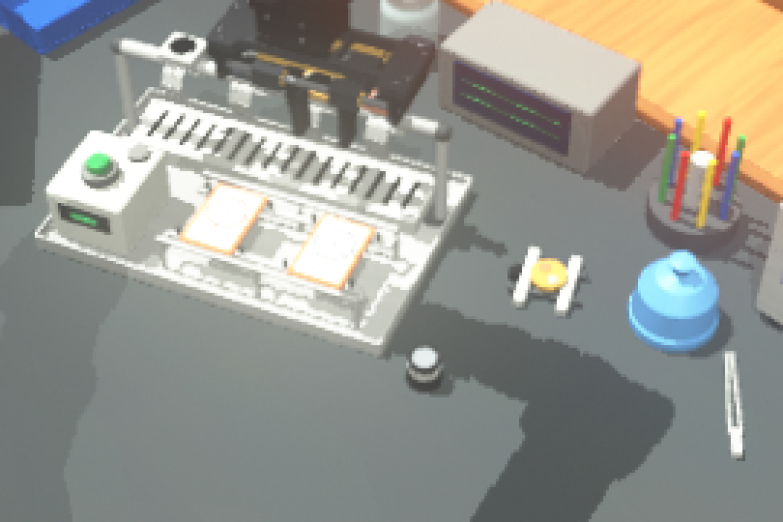

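Both dials lie flat in their places at px (225,217) and (333,248). The arm only hides the middle cuffs in this view. Now to the button with the fingers shut, checking the cuffs once the arm is clear.

```bash
python3 -m creep '[{"wx":0,"wy":0,"wz":0,"tx":-6,"ty":-35,"tz":0,"gripper":-1},{"wx":0,"wy":0,"wz":0,"tx":-6,"ty":-70,"tz":0,"gripper":-1},{"wx":0,"wy":0,"wz":0,"tx":-6,"ty":-105,"tz":0,"gripper":-1},{"wx":0,"wy":0,"wz":0,"tx":-6,"ty":-126,"tz":0,"gripper":-1}]' && python3 -m creep '[{"wx":0,"wy":0,"wz":0,"tx":-6,"ty":-35,"tz":0,"gripper":-1},{"wx":0,"wy":0,"wz":0,"tx":-6,"ty":-70,"tz":0,"gripper":-1},{"wx":0,"wy":0,"wz":0,"tx":-6,"ty":-105,"tz":15,"gripper":-1},{"wx":0,"wy":0,"wz":0,"tx":-6,"ty":-126,"tz":35,"gripper":-1}]' && python3 -m creep '[{"wx":0,"wy":0,"wz":0,"tx":0,"ty":0,"tz":0,"gripper":-1},{"wx":0,"wy":0,"wz":0,"tx":0,"ty":0,"tz":0,"gripper":-1},{"wx":0,"wy":0,"wz":0,"tx":0,"ty":0,"tz":0,"gripper":-1},{"wx":0,"wy":0,"wz":0,"tx":0,"ty":0,"tz":0,"gripper":-1}]'
python3 - <<'E'
import bars
from h import *
im,d,T=cam('scene'); P=cloud('scene',d,T); q=P[...,:2]-BM; x=q@BX; y=q@BU; m=(abs(x)<.04)&(P[...,2]>.147)&(P[...,2]<.165)&(abs(y)<.18)
k,l,s,c=cv2.connectedComponentsWithStats(m.astype(np.uint8)); print('scene',[(y[l==j].mean().round(3),x[l==j].mean().round(3),s[j,4]) for j in range(1,k) if s[j,4]>8])
plan(.422,.3025,.112,BY)
E
```

```text
time_s: 55.75
tool_pos: [0.4733, 0.1927, 0.2048]
tool_rot: [-179.9, 0.1, 22.5]
force: [0.1, 1.0, -0.3]
grip_width: 0.0035
grasp_force: 0.0
time_s: 56.08
tool_pos: [0.4207, 0.3081, 0.1708]
tool_rot: [-179.8, -0.1, 22.5]
force: [-0.4, 0.9, 0.7]
grip_width: 0.0006
grasp_force: 0.0
time_s: 56.42
tool_pos: [0.4235, 0.3021, 0.171]
tool_rot: [180.0, -0.0, 22.1]
force: [0.0, -0.3, 0.1]
grip_width: 0.0007
grasp_force: 0.0
case on bar: y 0.101 x -0.001 z 0.1537 86 [175. 174. 169.]
case on bar: y 0.029 x -0.001 z 0.1539 130 [127. 127. 125.]
case on bar: y -0.046 x -0.003 z 0.1533 138 [195. 181. 139.]
case on bar: y -0.121 x -0.001 z 0.1532 122 [196. 163. 141.]
scene [(np.float64(0.104), np.float64(0.001), np.int32(91)), (np.float64(0.026), np.float64(0.004), np.int32(91)), (np.float64(-0.05), np.float64(0.004), np.int32(107)), (np.float64(-0.125), np.float64(0.006), np.int32(126))]
{'wx': -0.0, 'wy': -0.1, 'wz': -0.0, 'tx': -1.3, 'ty': -0.6, 'tz': 59.2}
```

All four cuffs hang in place. Pressing the button.

```bash
python3 -m creep '[{"wx":0,"wy":0,"wz":0,"tx":-1,"ty":0,"tz":20,"gripper":-1},{"wx":0,"wy":0,"wz":0,"tx":-1,"ty":0,"tz":40,"gripper":-1},{"wx":0,"wy":0,"wz":0,"tx":-1,"ty":0,"tz":58,"gripper":-1},{"wx":0,"wy":0,"wz":0,"tx":-1,"ty":0,"tz":62,"gripper":-1},{"wx":0,"wy":0,"wz":0,"tx":-1,"ty":0,"tz":66,"gripper":-1}]' && python3 -m creep '[{"wx":0,"wy":0,"wz":0,"tx":0,"ty":0,"tz":3,"gripper":-1},{"wx":0,"wy":0,"wz":0,"tx":0,"ty":0,"tz":6,"gripper":-1},{"wx":0,"wy":0,"wz":0,"tx":0,"ty":0,"tz":9,"gripper":-1},{"wx":0,"wy":0,"wz":0,"tx":0,"ty":0,"tz":10,"gripper":-1},{"wx":0,"wy":0,"wz":0,"tx":0,"ty":0,"tz":10,"gripper":-1}]'
```

```text
time_s: 56.93
tool_pos: [0.4216, 0.3023, 0.1044]
tool_rot: [180.0, 0.0, 22.2]
force: [-0.7, -0.2, 0.3]
grip_width: 0.0003
grasp_force: 0.0
time_s: 57.35
tool_pos: [0.422, 0.3035, 0.0951]
tool_rot: [-180.0, -0.1, 22.3]
force: [1.4, 0.5, 2.7]
grip_width: 0.0004
grasp_force: 1.3
```

```bash
python3 -m creep '[{"wx":0,"wy":0,"wz":0,"tx":0,"ty":0,"tz":2,"gripper":-1},{"wx":0,"wy":0,"wz":0,"tx":0,"ty":0,"tz":3,"gripper":-1},{"wx":0,"wy":0,"wz":0,"tx":0,"ty":0,"tz":4,"gripper":-1},{"wx":0,"wy":0,"wz":0,"tx":0,"ty":0,"tz":4,"gripper":-1},{"wx":0,"wy":0,"wz":0,"tx":0,"ty":0,"tz":4,"gripper":-1}]'; python3 -m creep '[{"wx":0,"wy":0,"wz":0,"tx":0,"ty":0,"tz":1,"gripper":-1},{"wx":0,"wy":0,"wz":0,"tx":0,"ty":0,"tz":1,"gripper":-1},{"wx":0,"wy":0,"wz":0,"tx":0,"ty":0,"tz":1,"gripper":-1}]'
```

```text
time_s: 57.77
tool_pos: [0.4221, 0.3035, 0.0914]
tool_rot: [-180.0, -0.1, 22.3]
force: [-0.1, -1.4, 8.0]
grip_width: 0.0004
grasp_force: 3.9
time_s: 58.02
tool_pos: [0.4221, 0.3035, 0.0913]
tool_rot: [-179.9, -0.1, 22.3]
force: [-1.8, -2.2, 14.7]
grip_width: 0.0003
grasp_force: 7.4
```

The button is at its stop: the force rises to 15 N with no further travel. I'll retreat and do a final check.

```bash
python3 -m creep '[{"wx":0,"wy":0,"wz":0,"tx":0,"ty":0,"tz":-5,"gripper":-1},{"wx":0,"wy":0,"wz":0,"tx":0,"ty":0,"tz":-15,"gripper":-1},{"wx":0,"wy":0,"wz":0,"tx":0,"ty":0,"tz":-45,"gripper":-1},{"wx":0,"wy":0,"wz":0,"tx":0,"ty":0,"tz":-80,"gripper":-1},{"wx":0,"wy":0,"wz":0,"tx":0,"ty":0,"tz":-120,"gripper":-1}]' && python3 -m creep '[{"wx":0,"wy":0,"wz":0,"tx":-20,"ty":0,"tz":-60,"gripper":-1},{"wx":0,"wy":0,"wz":0,"tx":-20,"ty":0,"tz":-60,"gripper":-1},{"wx":0,"wy":0,"wz":0,"tx":-20,"ty":0,"tz":-60,"gripper":-1},{"wx":0,"wy":0,"wz":0,"tx":-20,"ty":0,"tz":-60,"gripper":-1},{"wx":0,"wy":0,"wz":0,"tx":-20,"ty":0,"tz":-60,"gripper":-1}]'
python3 - <<'E'
import bars,dialcheck
from h import *
im,d,T=cam('side'); save(cv2.resize(im[100:400,130:430],None,fx=1.95,fy=1.95,interpolation=3),'s3.png')
E
```

```text
time_s: 58.43
tool_pos: [0.4197, 0.3017, 0.2093]
tool_rot: [179.9, 0.2, 22.2]
force: [0.1, 1.7, 0.5]
grip_width: 0.0006
grasp_force: 0.0
time_s: 58.85
tool_pos: [0.4021, 0.2951, 0.2684]
tool_rot: [180.0, 0.1, 22.3]
force: [-0.7, -0.1, 0.1]
grip_width: -0.0001
grasp_force: 0.0
case on bar: y 0.108 x -0.003 z 0.1536 120 [178. 177. 171.]
case on bar: y 0.029 x -0.002 z 0.154 134 [129. 128. 127.]
case on bar: y -0.047 x -0.003 z 0.1537 135 [194. 180. 138.]
case on bar: y -0.121 x -0.001 z 0.1537 129 [195. 163. 140.]
place y 8.5 n 3738 x [-166.5  -69.2] y [-19.7  37. ] z [48.5 50.9 52.7] slope [ 0.003 -0.008]
place y -110.7 n 3909 x [-166.4  -69.7] y [-139.5  -82. ] z [48.3 51.  52.7] slope [ 0.001 -0.012]
```

View pics/s3.png

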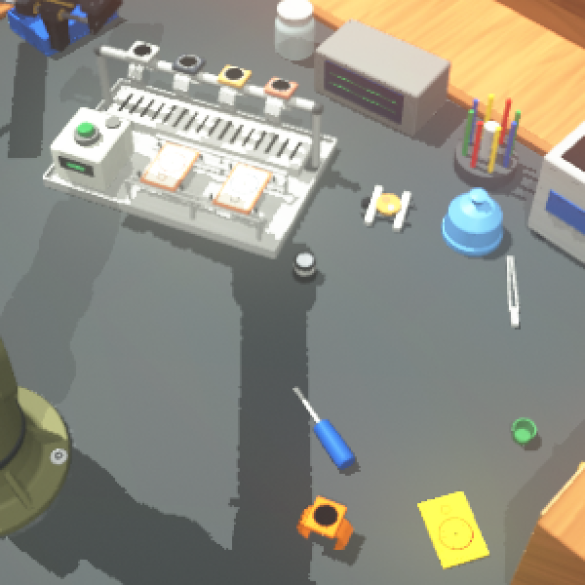

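The four cuffs hang on the bar at px (143–281, 50–85), both dials lie in the rack at (170,165) and (243,187), and everything else is untouched. Handing in.

```bash
python3 -c "
from cell import env
print(env.sign_off())"
```

```text
the job is handed in; nothing more can be done
None
```

All four cuffs are draped on the bar, both dials lie face up in the rack, the start button was pressed to its stop, nothing else was moved, and the job is handed in; no verdict came back.

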